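# Turn the display stand's castle nut to the next slot and pin it

### The arm

A 7-joint arm with a two-finger parallel gripper is mounted at the origin on the work surface. World frame = base frame: x ahead of the robot, y to its left, z up, the work surface at z = 0. Lengths are in mm, angles in rad, forces in N, time in s.
With the tool pointing down it reaches from about 400 to 875 mm from the base axis. Payload 6.5 kg.
Tool frame: the origin (TCP) lies midway between the tips of the shut fingers; the grasp point (between the pads) lies bot.hold_point_z behind it (bot.hold_point_z is the distance from the TCP to the grasp point, in mm); y points along the fingers, x is the direction in which the jaws open and shut, and the axes are right-handed (so a half turn about y gives the same grasp; the last joint's range is limited). The gripper opens to 85 mm and grips with 20 to 120 N. Pads are 22 mm wide; open, the fingers measure 114 mm over their backs; the gripper's body (76 mm by 85 mm) begins 54 mm behind the grasp point. The pads swing forward as they close: fully open they stand 13 mm farther back than shut.
Start: joints at [1.219, 0.536, -0.004, 1.538, 0.003, 1.067, -0.071], TCP at [183.246, -623.627, 193.69] pointing down, gripper open.
Joint ranges: [-2.7, 2.7], [-0.37, 2.16], [-1.27, 1.26], [0.24, 2.4], [-1.31, 4.45], [0.19, 1.91], [-2.76, 2.76]. Speed limits (rad/s): [2.39, 2.39, 3.14, 3.14, 3.14, 3.14, 3.14].

### API

Orientations are given as a 3x3 rotation matrix whose columns are the frame's x, y, z axes.
In Python, from plant import sensors, imaging, workorder, regions_of, bot gives the robot as it stands.
- The arm moves only by the tool jog_arm, never from a script. Its argument "deltas" is a list of rows, each a list of 7 numbers: the turn, a rotation vector about the tool's x, y, z in rad, then the shift along the tool's x, y, z in m, then the gripper's target within -1 to 1 (fully open at 1, half-way at 0, shut at -1). A call has 1 to 8 rows; each row is the pose to reach, as a shift and turn from the pose commanded when the call began, along the tool's axes at that moment; what a row does not reach only later rows make up. A row lasts 1/8 s, in which the tool goes at most 62.5 mm and 10.7 degrees, less where a joint would pass 70% of its speed; a pose out of reach is approached as far as the arm can. A call with a gripper value outside its range is refused whole. The fingers move at their own pace and stop on an object; "newtons" is the grip in N (left out, the last holds). Time passes only in rows, so rows that repeat a pose let the fingers close. It gives the time, the measured TCP pose, the force and the opening at its end, in the units of the state.
- sensors.sense(): the state, without advancing time (a new reading comes with each control period).
- imaging.read_camera(name): name is "side" or "top"; returns the picture (480x640x3 uint8, red, green, blue); there is no depth.
- imaging.camera_info(name): a dict with "K" (3x3 intrinsics, pixels), "view" (4x4, takes a point from world to camera coordinates). Camera axes: x right, y down, z forward; pixel columns grow to the right and rows downward; lengths in mm; the calibration is good to about 2 mm. A picture is of the moment at which its call begins. camera_info takes no time and is no camera call.
- workorder.job_done(): hands the job in, once; it reports no verdict.
Trained networks look in the newest picture that a camera, given by its name, has taken for a name from the list of things; names that differ only in an ending like _2 or _b are one class to them, and where a whole thing is asked for, a point or a joint stands for the part that bears it (a point fixed in the world has none). Each returns a list of dicts, best first, with "confidence" (0 to 1); they miss things now and then, are a little off and sometimes report something else, mostly with a low value. They report only what shows in the picture. A call takes as long as a camera call. They do not tell look-alikes from the thing itself.
- regions_of(label, camera): "mask" (480x640 bool, what is visible of it) and "bbox" ([centre column, centre row, width, height] in pixels, round what is visible of it).
The state is a dict: "clock": time; "joints": joint angles; "qvel": joint speeds; "joint_torque": joint torques, N m; "position": TCP position; "ee_rot": TCP orientation; "wrist_force": force on the tool from outside, world axes, zero at the start; "moment": the same for the moment, N m; "gripper_width": finger opening in mm.
Only numpy, scipy, OpenCV 4.12 (cv2) and the standard library are available. Lean on these libraries where they do the work, as an engineer would, in place of code of your own. Each camera call takes 0.05 s, during which the arm holds its last target. There are 200 camera calls.

### The job

On the foot of the revolving display stand, tighten the castle nut clockwise (seen from above) just to the next slot that lines up with the cross hole in the spindle, neither past it nor back to the one before. Then take the locking pin by its handle and slide it gently, without forcing it, through slot and cross hole until the handle is fully home against the nut, let go, and leave the crockery where it stands.

Things in the scene. Friction and masses are not known exactly. Their poses are not given: they have to be found in the camera images.
- stand: Fixed foot of a revolving display stand: round dark steel base (170 mm diameter, 18 mm high), a steel hub and washer (72 mm diameter, top 38 mm high), the castle nut, and through it a fixed vertical spindle, 28 mm diameter, top 80 to 94 mm high. Origin: centre of the underside, on the nut's axis; z up; the x axis runs along the spindle's cross hole.
- spindle_axis (a point): Point on the spindle's axis at the height of the floor of the nut's slots, 62 mm above the base's underside. The cross hole runs level through the axis above this point; how high is not measured and differs from stand to stand: its centre is 4.5 to 17.5 mm above this point, to be found by feel or eye. Hole: square, 8 by 8 mm, along x of the stand, open at both ends, mouths 12 mm from the axis, inside the nut.
- nut_grip (a point): Point on the axis of the steel castle nut (hexagon, 50 mm across flats, 38 to 85 mm above the base's underside), 52 mm above the base's underside, in the solid part below the slots (38 to 62 mm) where it can be gripped across flats; x is square to a flat. It turns stiffly (about 0.5 N m, rising as it tightens), stays where it is left, and may lag or slip in the fingers.
- nut_slot (a point): Mouth of the nut's slot that must line up, 25 mm from the axis, 73 mm above the base's underside; x points outward along it. At the start it is 0.45 to 0.85 rad anticlockwise (from above) of the stand's x axis and must come to point along it. The six slots, one in the middle of each flat, are 60 degrees apart, 10 mm wide, open above, floor at 62 mm.
- pin_handle (a point): Centre of the locking pin's handle, a ribbed black block 30 mm long (x), 16 mm thick (y), 40 mm tall (z), standing loose on the counter; 20 mm above its underside. x points along the steel shank: 6.4 mm diameter, 60 mm long, blunt end, from the middle of the end face 15 mm from this point. 80 g. It goes in from either end of the hole, handle upright.
- pin_seat (a point): Point on the axis of the pin's shank, 25 mm from the handle's end face and 40 mm from the handle's centre; it comes to the spindle's axis when the handle is fully home against the nut. Same axes as the handle. The shank is 1.6 mm thinner than the hole, 3.6 mm thinner than the slot.
- mug_mid (a point): Middle of a white ceramic mug, 76 mm diameter, 85 mm high: leave alone.
- tumbler_mid (a point): Middle of a glass tumbler, 68 mm diameter, 88 mm high: leave alone.
- bowl_mid (a point): Middle of a small blue bowl, 84 mm diameter, 45 mm high: leave alone.
There are look-alikes about, which are no part of the job. Of the things that look like the part that bears pin_handle, the smaller one is meant.

How it is judged:
By the outcome, as a careful person would: the job done as asked, in the order asked, and still so for the second after the job is handed in, with the robot touching nothing.
It also fails if it takes over 72 s, if anything falls off the work surface, if the arm or the gripper's body presses on something with over 40 N, if the wrist force passes 120 N, or if a joint passes its speed limit or range.

## Working session

There is one attempt and no reset: what is moved stays moved. The work goes in short steps, Python scripts to look and compute and a tool call to move; the robot and the scene stay as the last step left them, time stands still between calls to the robot, and variables do not carry over. Pictures are saved under pics/ and viewed, about 8 in all and at most 12, crops included, and the job is handed in when it is done.

Besides the shell and the picture viewer there is one more tool, called after ">>>" as name(argument=value, ...) on one line, values as JSON. jog_arm: Moves the arm, as the interface text tells. Its arguments: {"type":"object","properties":{"deltas":{"type":"array"},"newtons":{"type":"number"}},"required":["deltas"]}

```bash
ls; mkdir -p pics; python3 - <<'E'
from plant import sensors, imaging, workorder, regions_of, bot
import cv2,numpy as np
s=sensors.sense()
for k,v in s.items(): print(k,np.round(v,3).tolist())
print(bot.hold_point_z)
for c in("side","top"):
    i=imaging.camera_info(c); print(c,np.round(i["K"],1).tolist(),np.round(i["view"],4).tolist())
    im=imaging.read_camera(c); cv2.imwrite(f"pics/{c}0.png",im[:,:,::-1])
    for l in("stand","nut_grip","pin_handle","mug_mid","tumbler_mid","bowl_mid"):
        print(l,[(round(r["confidence"],2),np.round(r["bbox"]).tolist()) for r in regions_of(l,c)])
E
```

```text
pics
clock 0.0
joints [1.219, 0.537, -0.004, 1.539, 0.003, 1.067, -0.071]
qvel [0.001, -0.001, 0.002, -0.002, 0.001, 0.0, -0.0]
joint_torque [0.0, -58.341, 1.048, -25.911, 0.012, 0.009, -0.0]
position [183.022, -622.98, 192.797]
ee_rot [[0.282, -0.001, 0.959], [-0.959, 0.002, 0.282], [-0.002, -1.0, -0.0]]
wrist_force [-0.197, -0.353, -0.43]
moment [0.027, 0.064, -0.051]
gripper_width 85.468
18.700000000000003
side [[490.8, 0.0, 314.2], [0.0, 490.8, 235.7], [0.0, 0.0, 1.0]] [[-0.9883, -0.1525, 0.0079, 574.6532], [-0.1177, 0.7285, -0.6749, 132.4354], [0.0972, -0.6679, -0.7379, 970.0976], [0.0, 0.0, 0.0, 1.0]]
stand [(0.67, [311.0, 268.0, 83.0, 69.0])]
nut_grip [(0.93, [312.0, 254.0, 27.0, 41.0]), (0.55, [218.0, 300.0, 37.0, 57.0]), (0.52, [308.0, 272.0, 86.0, 69.0])]
pin_handle [(0.66, [259.0, 376.0, 31.0, 68.0]), (0.58, [337.0, 415.0, 53.0, 23.0])]
mug_mid [(0.22, [339.0, 416.0, 55.0, 18.0])]
tumbler_mid [(0.7, [218.0, 300.0, 37.0, 58.0])]
bowl_mid [(0.94, [253.0, 194.0, 35.0, 33.0])]
top [[617.1, 0.0, 323.9], [0.0, 617.1, 243.0], [0.0, 0.0, 1.0]] [[-0.0206, -0.9997, -0.0125, 3.5936], [-0.9879, 0.0222, -0.1535, 604.533], [0.1538, 0.0092, -0.9881, 1116.5967], [0.0, 0.0, 0.0, 1.0]]
stand [(0.94, [313.0, 255.0, 92.0, 88.0])]
nut_grip [(0.71, [402.0, 168.0, 46.0, 40.0]), (0.64, [314.0, 252.0, 28.0, 37.0])]
pin_handle [(0.79, [152.0, 307.0, 14.0, 49.0]), (0.56, [182.0, 231.0, 63.0, 20.0])]
mug_mid [(0.69, [497.0, 314.0, 60.0, 40.0])]
tumbler_mid [(0.72, [241.0, 178.0, 40.0, 42.0]), (0.34, [311.0, 253.0, 27.0, 35.0]), (0.21, [496.0, 316.0, 60.0, 41.0])]
bowl_mid [(0.58, [402.0, 169.0, 44.0, 44.0])]
```

View pictures.

View pics/top0.png

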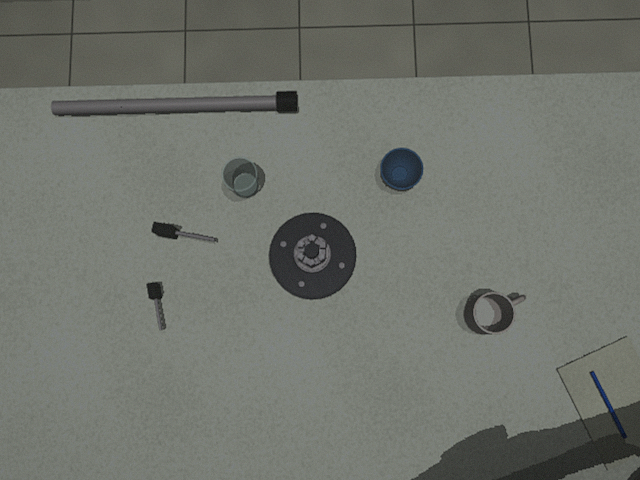

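View pics/side0.png

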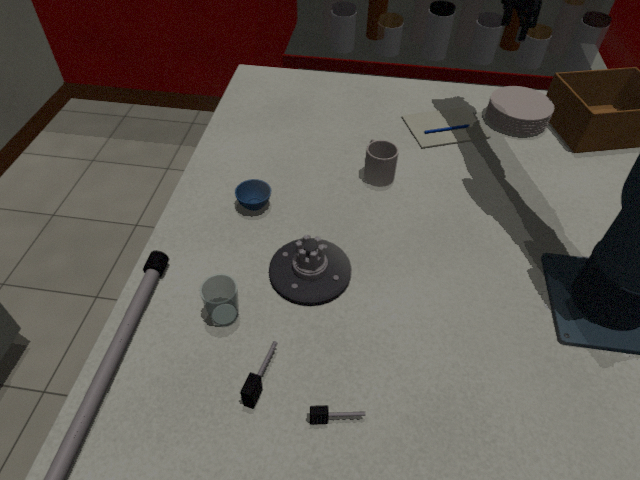

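```bash
cat > h.py <<'E'
import numpy as np, cv2
from plant import sensors, imaging, workorder, regions_of, bot
def bp(c,u,v,z):
    i=imaging.camera_info(c);K=np.array(i["K"]);T=np.array(i["view"])
    R,t=T[:3,:3],T[:3,3];d=R.T@np.linalg.inv(K)@np.array([u,v,1.]);o=-R.T@t
    return o+d*(z-o[2])/d[2]
def pj(c,p):
    i=imaging.camera_info(c);T=np.array(i["view"]);q=np.array(i["K"])@(T[:3,:3]@np.asarray(p,float)+T[:3,3]);return q[:2]/q[2]
E
python3 - <<'E'
from h import *
a=cv2.imread("pics/top0.png");b=cv2.imread("pics/side0.png")
f=lambda im,x,y,w,h,s:cv2.convertScaleAbs(cv2.resize(im[y:y+h,x:x+w],None,fx=s,fy=s,interpolation=cv2.INTER_CUBIC),alpha=1.7)
A=f(a,283,223,60,60,6.6667);B=f(b,280,222,60,60,6.6667)
C=f(a,140,215,80,120,5)[:,:400];
cv2.imwrite("pics/crop1.png",np.hstack([A,B]))
for n,u,v,z in [("mouth bp",312,255,38),("bolt",283,244,18),("bolt",323,226,18),("bolt",342,266,18),("bolt",301,284,18),("small",155,290,40),("smtip",162,328,20),("big",167,230,40),("bigtip",217,240,20),("mug",489,312,85),("tum",241,163,88),("bowl",402,168,45)]:
    print(n,np.round(bp("top",u,v,z)[:2]))
m=[r for r in regions_of("stand","top")][0]["mask"].astype(np.uint8)
cs=max(cv2.findContours(m,0,1)[0],key=len);e=cv2.fitEllipse(cs);print(e,bp("top",*e[0],18))
print("side",bp("side",310,272,18),bp("side",318,415,20),bp("side",364,414,20))
E
```

```text
mouth bp [583.  14.]
bolt [609.  70.]
bolt [642.  -8.]
bolt [563. -43.]
bolt [531.  36.]
small [523. 310.]
smtip [453. 301.]
big [637. 289.]
bigtip [619. 197.]
mug [ 467. -302.]
tum [752. 141.]
bowl [ 747. -163.]
((311.8938903808594, 255.9973602294922), (86.8895034790039, 87.9012680053711), 62.3524169921875) [584.1580429  14.3988322  18.       ]
side [585.46354362  30.45126937  18.        ] [526.07520415 319.55337202  20.        ] [452.7256798  306.32982253  20.        ]
```

View pics/crop1.png

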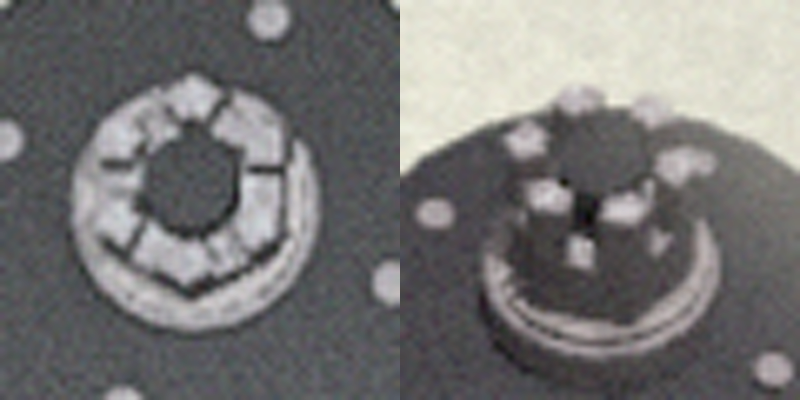

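```bash
cat >> h.py <<'E'
def avg(c,n): return np.mean([imaging.read_camera(c).astype(float) for _ in range(n)],0)
def hullmask(c,pts):
    P=np.array([pj(c,p) for p in pts]); m=np.zeros((480,640),np.uint8)
    cv2.fillConvexPoly(m,cv2.convexHull(np.round(P*16).astype(np.int32)),1,cv2.LINE_AA,4); return m>0
E
python3 - <<'E'
from h import *
from scipy.optimize import minimize
A={c:avg(c,10) for c in("top","side")}
for c in A: np.save(f"{c}.npy",A[c])
t=np.linspace(0,2*np.pi,60,endpoint=False)
for c in A:
    M=[r for r in regions_of("stand",c)]
    print(c,[(r["confidence"],r["bbox"]) for r in M]); 
    m=M[0]["mask"]
    def cost(q):
        pts=[(q[0]+85*np.cos(a),q[1]+85*np.sin(a),z) for a in t for z in(0,18)]+[(q[0]+28*np.cos(a),q[1]+28*np.sin(a),85) for a in t]
        h=np.zeros((480,640),bool)
        h=hullmask(c,pts[:120])|hullmask(c,pts[120:])
        return (h^m).sum()/m.sum()
    r=minimize(cost,[584,16],method="Nelder-Mead",options=dict(initial_simplex=[[584,16],[592,16],[584,26]]));print(c,r.x,r.fun)
def crop(c,x,y,w,s): 
    k=cv2.resize(A[c][y:y+w,x:x+w],None,fx=s,fy=s,interpolation=cv2.INTER_LANCZOS4);return np.clip((k/k[:].max())**.6*300,0,255)
cv2.imwrite("pics/crop2.png",np.hstack([crop("top",292,230,40,10),crop("side",290,230,40,10)])[:,:,::-1])
E
```

```text
top [(0.83, [312.7, 255.9, 85.2, 89.5])]Traceback (most recent call last):
  File "<stdin>", line 15, in <module>
    res = _minimize_neldermead(fun, x0, args, callback, bounds=bounds,
                               **options)
    fxr = func(xr)
    fx = function(np.copy(x), *(wrapper_args + args))
  File "<stdin>", line 13, in cost
  File "h.py", line 11, in hullmask
    P=np.array([pj(c,p) for p in pts]); m=np.zeros((480,640),np.uint8)
                ~~^^^^^
  File "h.py", line 8, in pj
    i=imaging.camera_info(c);T=np.array(i["view"]);q=np.array(i["K"])@(T[:3,:3]@np.asarray(p,float)+T[:3,3]);return q[:2]/q[2]
ValueError: time passes only in moves, steps and waits
```

```bash
cat > h.py <<'E'
import numpy as np, cv2
from plant import sensors, imaging, workorder, regions_of, bot
CI={}
def ci(c):
    if c not in CI:
        i=imaging.camera_info(c);CI[c]=(np.array(i["K"]),np.array(i["view"]))
    return CI[c]
def bp(c,u,v,z):
    K,T=ci(c);R,t=T[:3,:3],T[:3,3];d=R.T@np.linalg.inv(K)@np.array([u,v,1.]);o=-R.T@t
    return o+d*(z-o[2])/d[2]
def pj(c,p):
    K,T=ci(c);q=(np.atleast_2d(p)@T[:3,:3].T+T[:3,3])@K.T;return q[:,:2]/q[:,2:]
def avg(c,n): return np.mean([imaging.read_camera(c).astype(float) for _ in range(n)],0)
def hullmask(c,pts):
    m=np.zeros((480,640),np.uint8)
    cv2.fillConvexPoly(m,cv2.convexHull(np.round(pj(c,pts)*16).astype(np.int32)),1,cv2.LINE_AA,4); return m>0
def ring(x,y,r,z,n=60):
    t=np.linspace(0,2*np.pi,n,endpoint=False);return np.c_[x+r*np.cos(t),y+r*np.sin(t),0*t+z]
E
python3 - <<'E'
from h import *
from scipy.optimize import minimize
A={c:np.load(f"{c}.npy") for c in("top","side")}
for c in A:
    M=regions_of("stand",c); print(c,[(r["confidence"],r["bbox"]) for r in M]); m=M[0]["mask"]
    def cost(q):
        h=hullmask(c,np.r_[ring(*q,85,0),ring(*q,85,18)])|hullmask(c,ring(*q,28,85))
        return (h^m).sum()/m.sum()
    r=minimize(cost,[584,16],method="Nelder-Mead",options=dict(initial_simplex=[[584,16],[592,16],[584,26]]));print(c,r.x,r.fun)
def crop(c,x,y,w,s): 
    k=cv2.resize(A[c][y:y+w,x:x+w],None,fx=s,fy=s,interpolation=cv2.INTER_LANCZOS4);return np.clip((np.clip(k,0,255)/k.max())**.6*280,0,255)
cv2.imwrite("pics/crop2.png",np.hstack([crop("top",292,230,40,10),crop("side",290,230,40,10)])[:,:,::-1])
E
```

```text
top [(0.83, [312.7, 255.9, 85.2, 89.5])]
top [586.19005305  15.26548615] 0.044700304774805286
side [(0.57, [312.7, 269.9, 86.6, 67.4])]
side [588.56847382  15.42174911] 0.04961411245865491[ WARN:0@2.524] global loadsave.cpp:1063 imwrite_ Unsupported depth image for selected encoder is fallbacked to CV_8U.
```

View pics/crop2.png

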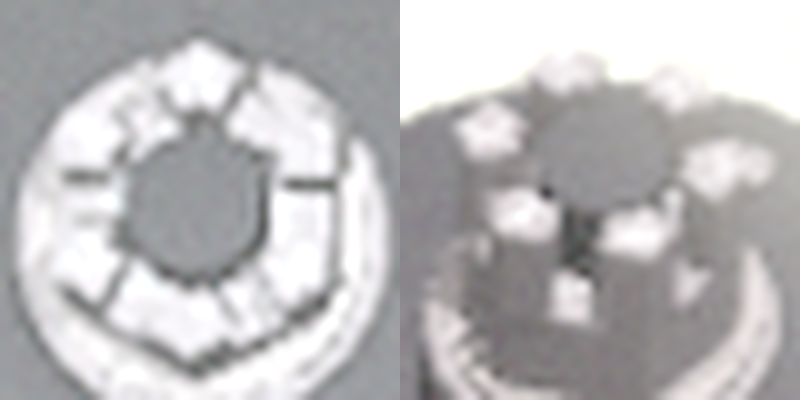

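```bash
python3 - <<'E'
from h import *
c=np.array([587.3,15.3])
for u,v in [(570,70),(680,85),(490,130),(730,165),(525,215),(635,230)]:
    p=bp("side",290+(u-400)/10-.45,230+v/10-.45,85)[:2]-c;a=np.degrees(np.arctan2(p[1],p[0]));print("merlon",np.round(p,1),round(np.hypot(*p),1),round(a,1),round(a%60,1))
for u,v in [(200,40),(200,370),(65,290),(340,285),(335,130)]:
    p=bp("top",292+u/10-.45,230+v/10-.45,85 if v<200 else 85)[:2]-c;print("corner",np.round(p,1),round(np.hypot(*p),1),round(np.degrees(np.arctan2(p[1],p[0])),1))
# render overlays for side: nut angle candidates
A=np.load("side.npy");x,y,w,s=290,230,40,15
k=cv2.resize(A[y:y+w,x:x+w],None,fx=s,fy=s,interpolation=cv2.INTER_LANCZOS4);k=np.clip((np.clip(k,0,255)/k.max())**.6*280,0,255).astype(np.uint8)[:,:,::-1].copy()
def draw(P,col):
    q=np.round((pj("side",P)-[x,y]+.5)*s).astype(np.int32);cv2.polylines(k,[q],False,col,1)
def slot(a,col,r0=14.5,r1=25):
    d=np.array([np.cos(a),np.sin(a)]);n=np.array([-d[1],d[0]])
    for sg in(-5,5):
        pts=[np.r_[c+d*r+n*sg,z] for r,z in((r0,85),(r1,85),(r1,62),(r0,62))];draw(np.array(pts),col)
for a in(30,90,150,210,270,330): slot(np.radians(a),(0,255,0))
h=np.radians(113);d=np.array([np.cos(h),np.sin(h)]);n=np.array([-d[1],d[0]])
draw(np.array([np.r_[c+d*13.3+n*s1,z] for s1,z in((-4,66),(4,66),(4,83),(-4,83),(-4,66))]),(0,0,255))
cv2.imwrite("pics/ov.png",k)
E
```

```text
merlon [ 10.7 -19.3] 22.1 -61.1 58.9
merlon [-11.3 -18.8] 22.0 -121.0 59.0
merlon [23.5 -1.2] 23.5 -2.9 57.1
merlon [-24.    0.3] 24.0 179.2 59.2
merlon [13.1 19.2] 23.3 55.8 55.8
merlon [-8.4 19.6] 21.3 113.1 53.1
corner [29.2 -3. ] 29.4 -5.8
corner [-31.4  -1.9] 31.5 -176.5
corner [-16.3  22.4] 27.7 126.0
corner [-16.5 -27.6] 32.1 -120.8
corner [ 12.  -27.3] 29.8 -66.2
```

View pics/ov.png

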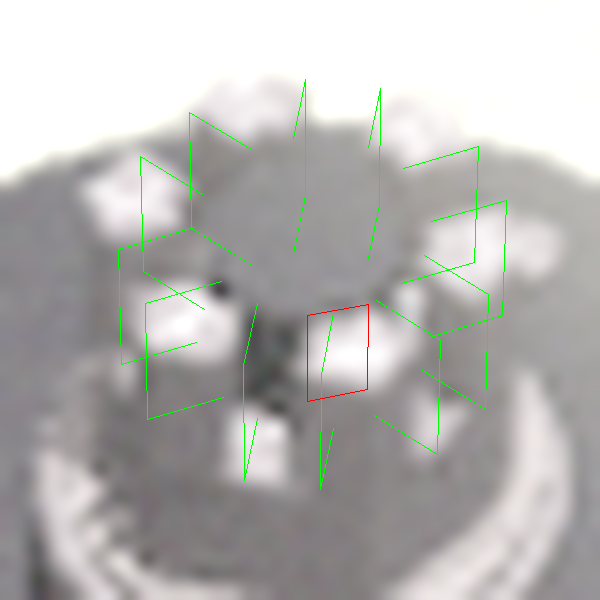

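```bash
cat >> h.py <<'E'
from scipy.spatial.transform import Rotation as Ro
def plan(pos,az,n,g):
    s=sensors.sense();R=np.array(s["ee_rot"]);p=np.array(s["position"])
    a=np.radians(az);X=np.array([np.cos(a),np.sin(a),0])
    Y=np.array([0,0,-1.]);T=np.c_[X,Y,np.cross(X,Y)]
    rv=Ro.from_matrix(R.T@T).as_rotvec();d=R.T@(np.array(pos)-p)/1000
    print([[*np.round(rv*k/n,3).tolist(),*np.round(d*k/n,4).tolist(),g] for k in range(1,n+1)])
def st():
    s=sensors.sense();R=np.array(s["ee_rot"]);print(round(s["clock"],2),np.round(s["position"],1),"az",np.round(np.degrees(np.arctan2(R[1,0],R[0,0])),1),"Y",np.round(R[:,1],3),"F",np.round(s["wrist_force"],1),"M",np.round(s["moment"],2),"w",round(s["gripper_width"],1),"j",np.round(s["joints"],2))
E
python3 -c "
from h import *
s=sensors.sense();print(s['clock']);plan([385,-304,190],-22,8,1)"
```

```text
1.9
[[0.0, -0.113, -0.0, -0.0312, 0.0005, 0.0355, 1], [0.0, -0.225, -0.0, -0.0624, 0.0009, 0.0709, 1], [0.0, -0.338, -0.0, -0.0937, 0.0014, 0.1064, 1], [0.0, -0.45, -0.0, -0.1249, 0.0018, 0.1418, 1], [0.0, -0.563, -0.0, -0.1561, 0.0023, 0.1773, 1], [0.0, -0.676, -0.0, -0.1873, 0.0028, 0.2128, 1], [0.0, -0.788, -0.0, -0.2185, 0.0032, 0.2482, 1], [0.0, -0.901, -0.0, -0.2498, 0.0037, 0.2837, 1]]
```

>>> jog_arm(deltas=[[0,-0.113,0,-0.031,0,0.0355,1],[0,-0.225,0,-0.062,0,0.071,1],[0,-0.338,0,-0.094,0,0.106,1],[0,-0.45,0,-0.125,0,0.142,1],[0,-0.563,0,-0.156,0,0.177,1],[0,-0.676,0,-0.187,0,0.213,1],[0,-0.788,0,-0.2185,0,0.248,1],[0,-0.9,0,-0.25,0,0.284,1]], newtons=100)

```text
clock: 2.9
position: [386.0, -302.6, 194.0]
ee_rot: [[0.928, 0.0, 0.372], [-0.372, -0.001, 0.928], [0.001, -1.0, -0.0]]
wrist_force: [0.9, 0.5, 0.2]
gripper_width: 85.2
```

```bash
python3 -c "
from h import *
st();plan([587,15.3,150],28,8,1)"
```

```text
2.9 [ 386.  -302.6  194. ] az -21.9 Y [ 0.    -0.001 -1.   ] F [0.9 0.5 0.2] M [-0.04 -0.08  0.05] w 85.2 j [ 0.86  0.29 -0.34  1.94  0.12  0.94  0.08]
[[0.0, -0.109, 0.0, 0.0085, 0.0055, 0.0462, 1], [0.0, -0.218, 0.0, 0.017, 0.011, 0.0925, 1], [0.0, -0.326, 0.0, 0.0256, 0.0165, 0.1387, 1], [0.0, -0.435, 0.0, 0.0341, 0.0219, 0.1849, 1], [0.0, -0.544, 0.0, 0.0426, 0.0274, 0.2312, 1], [0.001, -0.653, 0.0, 0.0511, 0.0329, 0.2774, 1], [0.001, -0.761, 0.0, 0.0597, 0.0384, 0.3236, 1], [0.001, -0.87, 0.0, 0.0682, 0.0439, 0.3699, 1]]
```

>>> jog_arm(deltas=[[0,-0.109,0,0.0085,0.0055,0.046,1],[0,-0.218,0,0.017,0.011,0.0925,1],[0,-0.326,0,0.0256,0.0165,0.139,1],[0,-0.435,0,0.034,0.022,0.185,1],[0,-0.544,0,0.0426,0.0274,0.231,1],[0,-0.653,0,0.051,0.033,0.277,1],[0,-0.761,0,0.06,0.038,0.3236,1],[0,-0.87,0,0.068,0.044,0.37,1]])

```text
clock: 3.9
position: [588.2, 14.7, 149.7]
ee_rot: [[0.883, 0.001, -0.469], [0.469, -0.0, 0.883], [0.0, -1.0, -0.001]]
wrist_force: [1.6, -0.3, -0.1]
gripper_width: 85.5
```

```bash
python3 -c "
from h import *
st();plan([587,15.3,41],28,4,.7)"
```

```text
3.9 [588.2  14.7 149.7] az 28.0 Y [ 0.001 -0.    -1.   ] F [ 1.6 -0.3 -0.1] M [-0.03 -0.04 -0.01] w 85.5 j [ 0.32  0.55 -0.58  1.72  0.36  0.98  0.1 ]
[[0.0, -0.0, 0.0, -0.0002, 0.0272, 0.0003, 0.7], [0.0, -0.0, 0.0, -0.0004, 0.0543, 0.0006, 0.7], [0.0, -0.001, 0.0, -0.0006, 0.0815, 0.0009, 0.7], [0.001, -0.001, 0.0, -0.0009, 0.1087, 0.0012, 0.7]]
```

>>> jog_arm(deltas=[[0,0,0,0,0.03,0,1],[0,0,0,-0.0005,0.06,0.0005,1],[0,0,0,-0.0005,0.085,0.001,1],[0,0,0,-0.0007,0.106,0.001,1],[0,0,0,-0.0007,0.108,0.001,0.6],[0,0,0,-0.0007,0.108,0.001,0.3]])

```text
clock: 4.65
position: [586.7, 14.4, 42.3]
ee_rot: [[0.885, 0.001, -0.466], [0.466, 0.0, 0.885], [0.001, -1.0, -0.0]]
wrist_force: [0.3, 0.1, -0.7]
gripper_width: 55.5
```

```bash
python3 -c "
from h import *
st()"
```

```text
4.65 [586.7  14.4  42.3] az 27.8 Y [ 0.001  0.    -1.   ] F [ 0.3  0.1 -0.7] M [-0.02 -0.03  0.  ] w 55.5 j [ 0.27  0.69 -0.51  1.79  0.46  0.78  0.01]
```

Close and grip.

>>> jog_arm(deltas=[[0,0,0,0,0,0,0.1],[0,0,0,0,0,0,0],[0,0,0,0,0,0,-0.1],[0,0,0,0,0,0,-0.3]], newtons=80)

```text
clock: 5.15
position: [588.1, 13.4, 46.6]
ee_rot: [[0.885, 0.004, -0.465], [0.465, -0.003, 0.885], [0.002, -1.0, -0.004]]
wrist_force: [-9.2, -2.8, 35.9]
gripper_width: 29.7
```

```bash
python3 -c "
from h import *
st()"
```

```text
5.15 [588.1  13.4  46.6] az 27.7 Y [ 0.004 -0.003 -1.   ] F [-9.2 -2.8 35.9] M [-0.66  2.11 -0.03] w 29.7 j [ 0.27  0.68 -0.51  1.78  0.46  0.79  0.01]
```

```bash
python3 -c "
from h import *
a=imaging.read_camera('side')[170:320,230:390];b=imaging.read_camera('top')[180:330,240:400]
k=np.hstack([a,b]);cv2.imwrite('pics/g1.png',cv2.convertScaleAbs(cv2.resize(k,None,fx=2.5,fy=2.5,interpolation=cv2.INTER_CUBIC),alpha=1.7)[:,:,::-1])"
```

```text
(no output)
```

View pics/g1.png

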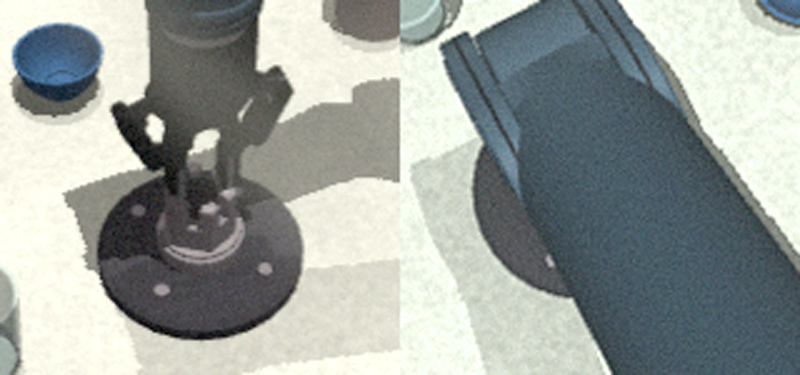

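>>> jog_arm(deltas=[[0,0,0,0,0,0,0.0],[0,0,0,0,0,0,0.2]])

```text
clock: 5.5
position: [587.9, 14.4, 43.5]
ee_rot: [[0.885, 0.004, -0.466], [0.466, 0.0, 0.885], [0.003, -1.0, -0.002]]
wrist_force: [3.4, 1.5, 2.4]
gripper_width: 51.2
```

```bash
python3 -c "
from h import *
st()"
```

```text
5.5 [587.9  14.4  43.5] az 27.8 Y [ 0.004  0.    -1.   ] F [3.4 1.5 2.4] M [ 0.32 -1.01 -0.01] w 51.2 j [ 0.27  0.69 -0.51  1.79  0.46  0.78  0.01]
```

>>> jog_arm(deltas=[[0,0,0,0,0,0,0.15],[0,0,0,0,0,0,0.1]], newtons=20)

```text
clock: 5.75
position: [588.8, 15.0, 43.6]
ee_rot: [[0.885, 0.005, -0.466], [0.466, 0.001, 0.885], [0.005, -1.0, -0.002]]
wrist_force: [3.7, 0.8, 8.5]
gripper_width: 47.2
```

>>> jog_arm(deltas=[[0,0,0,0,0,0,0.05],[0,0,0,0,0,0,0.0]])

```text
clock: 6.0
position: [588.8, 14.9, 43.6]
ee_rot: [[0.885, 0.005, -0.466], [0.466, 0.001, 0.885], [0.005, -1.0, -0.002]]
wrist_force: [1.5, 1.0, 10.2]
gripper_width: 47.3
```

```bash
python3 -c "
from h import *
st()
a=imaging.read_camera('side')[175:295,250:370]
cv2.imwrite('pics/g2.png',cv2.convertScaleAbs(cv2.resize(a,None,fx=5,fy=5,interpolation=cv2.INTER_CUBIC),alpha=2.2)[:,:,::-1])"
```

```text
6.0 [588.8  14.9  43.6] az 27.8 Y [ 0.005  0.001 -1.   ] F [ 1.5  1.  10.2] M [ 0.27 -0.71 -0.  ] w 47.3 j [ 0.27  0.69 -0.51  1.79  0.46  0.78  0.01]
```

View pics/g2.png

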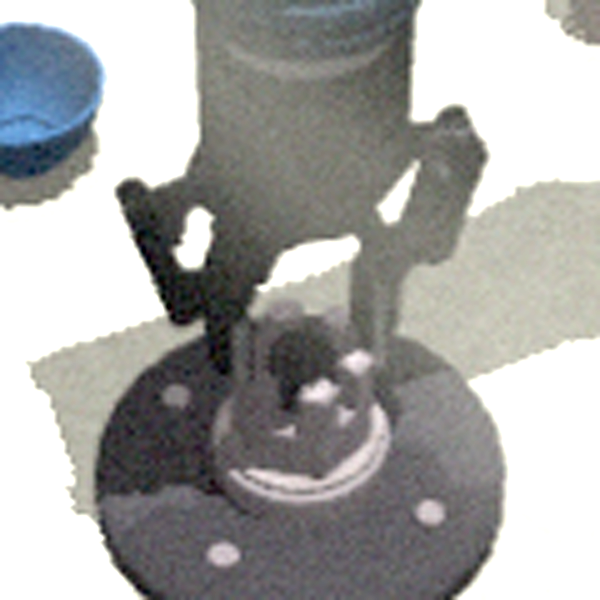

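>>> jog_arm(deltas=[[0,0,0,0.0015,0,0,0.35],[0,0,0,0.0015,-0.008,0,0.35],[0,0,0,0.0015,-0.008,0,0.1],[0,0,0,0.0015,-0.008,0,0.0],[0,0,0,0.0015,-0.008,0,0.0]], newtons=30)

```text
clock: 6.68
position: [587.2, 14.9, 49.5]
ee_rot: [[0.885, -0.001, -0.466], [0.466, -0.0, 0.885], [-0.001, -1.0, 0.0]]
wrist_force: [-0.8, -0.3, -0.4]
gripper_width: 42.6
```

>>> jog_arm(deltas=[[0,0,0,0,0,0,-0.1],[0,0,0,0,0,0,-0.1]], newtons=60)

```text
clock: 6.92
position: [587.4, 15.0, 49.6]
ee_rot: [[0.885, -0.0, -0.466], [0.466, -0.0, 0.885], [-0.0, -1.0, 0.0]]
wrist_force: [0.0, -0.1, -0.4]
gripper_width: 38.6
```

```bash
python3 -c "
from h import *
st()"
```

```text
6.92 [587.4  15.   49.6] az 27.8 Y [-0. -0. -1.] F [ 0.  -0.1 -0.4] M [0.02 0.   0.02] w 38.6 j [ 0.27  0.68 -0.52  1.78  0.45  0.8   0.02]
```

```bash
python3 -c "
from h import *
d=np.array([.885,.466])
for z in (46,60,75,90):
  for s in (-1,1):
    q=pj('side',[*(np.array([588.8,15])+s*d*27),z])[0]; print(z,s,np.round(q,1),np.round((q-[250,175])*5))
a=imaging.read_camera('side')[175:295,250:370]
cv2.imwrite('pics/g3.png',cv2.convertScaleAbs(cv2.resize(a,None,fx=5,fy=5,interpolation=cv2.INTER_CUBIC),alpha=2.2)[:,:,::-1])"
```

```text
46 -1 [322.3 253.8] [361. 394.]
46 1 [296.7 260.4] [234. 427.]
60 -1 [322.4 249.3] [362. 371.]
60 1 [296.6 255.9] [233. 405.]
75 -1 [322.6 244.3] [363. 347.]
75 1 [296.5 251. ] [232. 380.]
90 -1 [322.7 239.2] [364. 321.]
90 1 [296.3 245.9] [232. 354.]
```

View pics/g3.png

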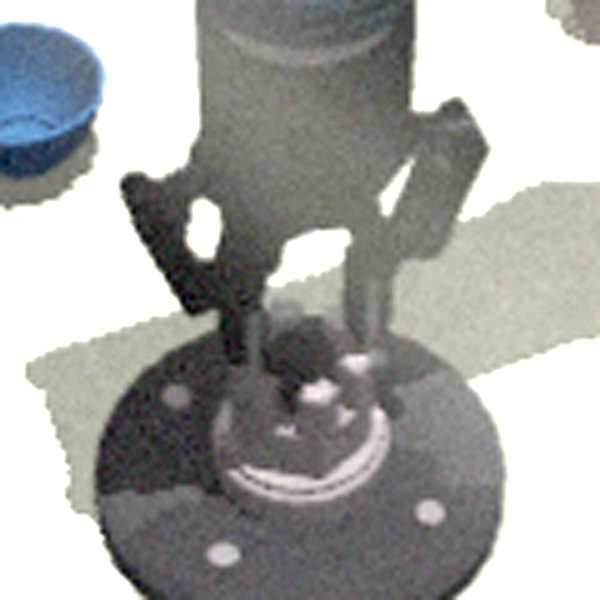

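>>> jog_arm(deltas=[[0,0,0,0,-0.01,0,0.7],[0,0,0,0,-0.01,0,0.7],[0,0,0,0.001,-0.005,0,0.7],[0,0,0,0.001,0.01,0,0.7],[0,0,0,0.001,0.025,0,0.7],[0,0,0,0.001,0.04,0,0.7],[0,0,0,0.001,0.044,0,0.7]], newtons=30)

```text
clock: 7.85
position: [587.1, 15.4, 3.9]
ee_rot: [[0.885, -0.003, -0.466], [0.466, -0.0, 0.885], [-0.002, -1.0, 0.001]]
wrist_force: [0.5, -0.1, 1.3]
gripper_width: 72.8
```

>>> jog_arm(deltas=[[0,0,0,0,0,0,0.4],[0,0,0,0,0.0,0,0.2],[0,0,0,0,0.0,0,0.1],[0,0,0,0,0.0,0,0.0]])

```text
clock: 8.35
position: [588.6, 15.4, 6.3]
ee_rot: [[0.885, 0.001, -0.466], [0.466, -0.0, 0.885], [0.001, -1.0, -0.0]]
wrist_force: [-2.4, -0.9, 5.0]
gripper_width: 49.2
```

```bash
python3 -c "
from h import *
st()"
```

```text
8.35 [588.6  15.4   6.3] az 27.8 Y [ 0.001 -0.    -1.   ] F [-2.4 -0.9  5. ] M [-0.03  0.38 -0.2 ] w 49.2 j [ 0.25  0.75 -0.48  1.79  0.49  0.73 -0.02]
```

>>> jog_arm(deltas=[[0,0,0,0,0,0,-0.1],[0,0,0,0,0,0,-0.1],[0,0.1,0,0,0,0,-0.1],[0,0.2,0,0,0,0,-0.1],[0,0.3,0,0,0,0,-0.1],[0,0.38,0,0,0,0,-0.1],[0,0.44,0,0,0,0,-0.1],[0,0.44,0,0,0,0,-0.1]], newtons=80)

```text
clock: 9.35
position: [589.1, 15.5, 6.5]
ee_rot: [[0.999, 0.002, -0.045], [0.045, -0.0, 0.999], [0.002, -1.0, -0.0]]
wrist_force: [-1.7, 0.4, 5.4]
gripper_width: 48.8
```

```bash
python3 -c "
from h import *
st()"
```

```text
9.35 [589.1  15.5   6.5] az 2.6 Y [ 0.002 -0.    -1.   ] F [-1.7  0.4  5.4] M [-0.    0.38 -0.23] w 48.8 j [ 0.17  0.72 -0.38  1.8   0.39  0.7  -0.38]
```

>>> jog_arm(deltas=[[0,0,0,0,0,0,0.6],[0,0,0,0,0,0,0.6],[0,0,0,0,-0.06,0,0.7],[0,0,0,0,-0.1,0,0.7],[0,0,0,0,-0.1,-0.06,0.7],[0,0,0,0,-0.1,-0.12,0.7],[0,0,0,0,-0.1,-0.18,0.7],[0,0,0,0,-0.1,-0.2,0.7]])

```text
clock: 10.35
position: [596.4, -190.3, 105.3]
ee_rot: [[0.999, -0.001, -0.039], [0.039, -0.003, 0.999], [-0.001, -1.0, -0.003]]
wrist_force: [0.1, 0.3, -0.6]
gripper_width: 72.4
```

```bash
cat > look.py <<'E'
from h import *
import sys
def look(name,c0,nut,hole,n=8):
    out=[]
    for c,x,y in(("side",290,230),("top",292,230)):
        A=avg(c,n);np.save(f"{name}_{c}.npy",A);w,s=40,10
        k=cv2.resize(A[y:y+w,x:x+w],None,fx=s,fy=s,interpolation=cv2.INTER_LANCZOS4);k=np.clip((np.clip(k,0,255)/np.percentile(k,95))**.6*255,0,255).astype(np.uint8)[:,:,::-1].copy()
        out.append(k.copy())
    cv2.imwrite(f"pics/{name}.png",np.hstack(out))
look(sys.argv[1],None,None,None)
E
python3 look.py t1; python3 -c "
from h import *
st()"
```

```text
11.15 [ 597.3 -184.3  105.7] az 2.6 Y [-0.  0. -1.] F [-0.2  0.2 -0.1] M [ 0.06 -0.04  0.06] w 72.3 j [ 0.52  0.63 -0.41  1.66  0.3   0.92  0.03]
```

View pics/t1.png

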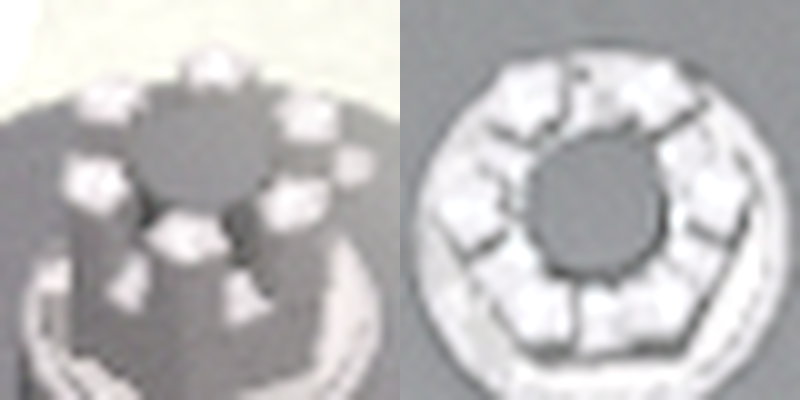

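```bash
cat > hole.py <<'E'
from h import *
C=np.array([588.8,15.4])
K,T=ci("side");cam=-T[:3,:3].T@T[:3,3]
def vis(P,nut):
    d=cam-P;d/=np.linalg.norm(d)
    for t in np.arange(1,45,.5):
        q=P+d*t;r=q[:2]-C;z=q[2]
        if z>85 or z<38:continue
        if np.hypot(*r)<14.3:return False
        if z<62:
            pass
        a=np.radians(nut+60*np.arange(6));pr=np.cos(a)*r[0]+np.sin(a)*r[1];la=-np.sin(a)*r[0]+np.cos(a)*r[1]
        if pr.max()>25:return True
        if z<62 or not np.any((pr>0)&(abs(la)<5)):return False
    return True
def table(f,nut):
    A=np.load(f).mean(2);A=cv2.GaussianBlur(A,(0,0),.01) if 0 else A
    print(f,nut);print("   z:",*range(66,86,3))
    for a in range(40,170,5):
        row=[]
        for z in range(66,86,3):
            P=np.r_[C+14*np.array([np.cos(np.radians(a)),np.sin(np.radians(a))]),z]
            if not vis(P,nut):row.append("  .");continue
            u=pj("side",P)[0];v=cv2.remap(A.astype(np.float32),np.float32([[u[0]]]),np.float32([[u[1]]]),1)[0,0]
            row.append("%3d"%v)
        if any(r.strip()!="." for r in row):print(a,*row)
if __name__=="__main__":
    table("side.npy",27.8);table("t1_side.npy",2.6)
E
python3 hole.py
```

```text
side.npy 27.8
   z: 66 69 72 75 78 81 84
40   .   .   .   .   .   .  46
45   .   .   .   .   .   .  38
70  23  21  22  22  24  32  41
75  22  18  20  21  23  29  41
80  22  17  18  21  22  27  41
85  25  19  18  23  21  28  43
90  28  25  27  26  22  28  44
95  31  30  41  33  25  29  44
100   .   .   .  57  49  40  46
105   .   .   .   .   .  53  47
130   .   .   .   .   .   .  50
135   .   .   .   .   .   .  49
140   .   .   .   .   .  52  45
145   .   .   .   .   .  44  45
150   .   .   .   .  54  45  47
155   .   .   .  74  55  53  47
160   .   .   .  67  63  51  48
t1_side.npy 2.6
   z: 66 69 72 75 78 81 84
40  39  34  27  29  31  35  40
45  40  44  21  23  23  28  38
50   .   .  32  20  18  23  34
55   .   .  59  29  20  24  35
60   .   .   .  47  21  24  37
65   .   .   .   .  45  29  38
70   .   .   .   .   .  41  39
75   .   .   .   .   .  60  40
80   .   .   .   .   .   .  44
105   .   .   .   .   .   .  51
110   .   .   .   .   .  58  50
115   .   .   .   .  51  41  46
120   .   .   .  43  26  32  44
125  36  39  39  31  28  33  44
130  30  28  26  27  29  33  45
135  30  28  27  29  30  34  46
140  30  29  30  31  34  40  49
```

```bash
python3 - <<'E'
from hole import *
def val(A,P):
    u=pj("side",P)[0];return float(cv2.remap(A.astype(np.float32),np.float32([[u[0]]]),np.float32([[u[1]]]),1)[0,0])
for f,nut in(("side.npy",27.8),("t1_side.npy",2.6)):
    A=np.load(f).mean(2);print(f,"spindle top",val(A,np.r_[C,85]))
    for a in(60,120,180):
        a=nut+a
        if a<40 or a>160:continue
        d=np.array([np.cos(np.radians(a)),np.sin(np.radians(a))]);n=np.array([-d[1],d[0]])
        print("flat",a,[[round(val(A,np.r_[C+25*d+n*s,z])) for s in(-9,-5,0,5,9)] for z in(80,74,68,62,56,50,46)])
        print(" slot wall/floor r=19,23:",[[round(val(A,np.r_[C+r*d+n*s,62])) for s in(-3,0,3)] for r in(16,19,23)])
    print("merlon tops",[round(val(A,np.r_[C+21*np.array([np.cos(np.radians(b)),np.sin(np.radians(b))]),85])) for b in nut+30+60*np.arange(6)])
for f in("side.npy","t1_side.npy"):
    print(f);A=np.load(f).mean(2).round().astype(int);print(A[243:264,297:324])
E
```

```text
side.npy spindle top 52.22434997558594
flat 87.8 [[38, 38, 21, 36, 43], [39, 51, 86, 39, 40], [38, 59, 99, 46, 40], [36, 54, 72, 48, 38], [34, 36, 39, 38, 39], [36, 37, 37, 39, 39], [38, 37, 39, 37, 39]]
 slot wall/floor r=19,23: [[100, 95, 41], [105, 93, 48], [89, 96, 59]]
flat 147.8 [[51, 45, 44, 50, 59], [50, 62, 42, 48, 53], [48, 78, 62, 47, 52], [43, 58, 77, 56, 49], [45, 45, 44, 49, 50], [45, 45, 46, 47, 47], [45, 45, 45, 46, 48]]
 slot wall/floor r=19,23: [[43, 48, 51], [46, 60, 64], [73, 90, 78]]
merlon tops [116, 111, 103, 114, 111, 113]
t1_side.npy spindle top 53.751304626464844
flat 62.6 [[40, 43, 44, 54, 39], [37, 42, 62, 79, 38], [37, 41, 99, 54, 37], [36, 49, 78, 40, 36], [35, 36, 37, 38, 37], [34, 36, 36, 35, 36], [36, 37, 37, 37, 37]]
 slot wall/floor r=19,23: [[85, 49, 38], [98, 82, 36], [89, 92, 55]]
flat 122.6 [[49, 40, 31, 43, 54], [46, 80, 52, 46, 49], [46, 76, 92, 43, 49], [45, 62, 83, 56, 46], [45, 44, 47, 47, 45], [46, 46, 45, 47, 47], [46, 47, 44, 46, 47]]
 slot wall/floor r=19,23: [[56, 92, 79], [67, 101, 74], [93, 101, 88]]
merlon tops [120, 114, 122, 115, 
[... 4078 characters left out ...]
  50  49  51  61  94]
 [ 36  35  37  49  78 102 101  77  37  38  40  45  46  47  46  70 104 102
   56  40  42  48  49  49  50  60  92]
 [ 36  35  35  50  83 104  93  54  36  36  40  44  46  47  45  66  98 104
   87  42  44  49  49  51  50  75 108]
 [ 36  34  37  40  53  76  81  47  35  38  40  44  46  46  46  65  97 105
  103  89  58  46  44  46  44  78 112]
 [ 34  36  33  35  37  44  48  40  38  39  39  43  45  46  46  65  97  99
   78  64  49  46  42  47  47  81 112]
 [ 36  33  34  35  36  36  36  36  37  36  39  43  46  46  46  56  67  60
   51  49  46  48  46  47  49  83 112]
 [ 36  36  37  37  36  36  38  38  38  38  37  44  46  43  44  43  48  47
   47  46  48  46  47  45  56  88 113]]
```

```bash
cat > nutfit.py <<'E'
from h import *
import sys
from scipy.optimize import minimize
def fit(f,n0,cam="side"):
    A=np.load(f).mean(2).astype(np.float32);A=cv2.min(A,120)
    r,t=np.meshgrid(np.arange(15.5,24.5,.5),np.radians(np.arange(0,360,1)));r=r.ravel();t=t.ravel()
    def sc(q):
        x,y=r*np.cos(t),r*np.sin(t);a=t-np.radians(q[2]);k=np.round(a/(np.pi/3))*np.pi/3
        lat=r*np.sin(a-k);pr=r*np.cos(a-k);ok=pr<24.5;slot=1/(1+np.exp((abs(lat)-5)*2))[ok]
        u=pj(cam,np.c_[q[0]+x,q[1]+y,0*x+85]).astype(np.float32)[ok]
        v=cv2.remap(A,u[:,0].reshape(-1,1),u[:,1].reshape(-1,1),cv2.INTER_LINEAR).ravel()
        return -np.corrcoef(v,1-slot)[0,1]
    b=min((minimize(sc,[588.5,15.4,n],method="Nelder-Mead",options=dict(initial_simplex=[[588.5,15.4,n],[590,15.4,n],[588.5,17,n],[588.5,15.4,n+4]])) for n in(n0-5,n0,n0+5)),key=lambda o:o.fun)
    print(f,np.round(b.x,1),round(b.fun,3))
if __name__=="__main__":
    fit("side.npy",28);fit("t1_side.npy",3)
    if len(sys.argv)>1: fit(sys.argv[1],float(sys.argv[2]))
E
python3 nutfit.py; python3 -c "
from h import *
plan([588.8,15.4,108],2.6,4,.7)"
```

```text
side.npy [588.6  16.4  27.1] -0.687
t1_side.npy [588.3  16.4   1.6] -0.763
[[-0.0, -0.0, -0.0, 0.0001, -0.0006, 0.05, 0.7], [-0.0, -0.0, -0.0, 0.0002, -0.0012, 0.0999, 0.7], [-0.0, -0.0, -0.0, 0.0004, -0.0017, 0.1499, 0.7], [-0.0, -0.0, -0.0, 0.0005, -0.0023, 0.1999, 0.7]]
```

>>> jog_arm(deltas=[[0,0,0,0,0,0.06,0.7],[0,0,0,0,0,0.12,0.7],[0,0,0,0,0,0.18,0.7],[0,0,0,0,0,0.2,0.7],[0,0.008,0,0.0,0.04,0.2,0.7],[0,0.008,0,0.0,0.09,0.2,0.7],[0,0.008,0,0.0,0.1,0.2,0.7],[0,0.008,0,0.0,0.101,0.2,0.5]], newtons=30)

```text
clock: 12.15
position: [588.6, 15.0, 5.0]
ee_rot: [[0.999, -0.0, -0.036], [0.036, -0.0, 0.999], [-0.0, -1.0, -0.0]]
wrist_force: [0.7, -0.1, 0.1]
gripper_width: 63.8
```

>>> jog_arm(deltas=[[0,0,0,0,0,0,0.3],[0,0,0,0,0,0,0.1],[0,0,0,0,0,0,-0.1],[0,0,0,0,0,0,-0.1]])

```text
clock: 12.65
position: [589.2, 15.3, 6.6]
ee_rot: [[0.999, 0.002, -0.036], [0.036, -0.0, 0.999], [0.002, -1.0, -0.0]]
wrist_force: [-2.9, -0.9, 5.1]
gripper_width: 49.9
```

```bash
python3 -c "
from h import *
st()"
```

```text
12.65 [589.2  15.3   6.6] az 2.1 Y [ 0.002 -0.    -1.   ] F [-2.9 -0.9  5.1] M [-0.08  0.57 -0.08] w 49.9 j [ 0.17  0.72 -0.38  1.8   0.39  0.7  -0.38]
```

Turn about 9° more, release, retract.

>>> jog_arm(deltas=[[0,0,0,0,0,0,-0.1],[0,0,0,0,0,0,-0.1],[0,0.06,0,0,0,0,-0.1],[0,0.12,0,0,0,0,-0.1],[0,0.157,0,0,0,0,-0.1],[0,0.157,0,0,0,0,-0.1]], newtons=80)

```text
clock: 13.4
position: [589.3, 15.3, 6.8]
ee_rot: [[0.993, 0.002, 0.12], [-0.12, -0.001, 0.993], [0.002, -1.0, -0.0]]
wrist_force: [-2.6, -1.0, 6.7]
gripper_width: 49.3
```

>>> jog_arm(deltas=[[0,0,0,0,0,0,0.6],[0,0,0,0,0,0,0.6],[0,0,0,0,-0.06,0,0.7],[0,0,0,0,-0.1,0,0.7],[0,0,0,0,-0.1,-0.06,0.7],[0,0,0,0,-0.1,-0.12,0.7],[0,0,0,0,-0.1,-0.18,0.7],[0,0,0,0,-0.1,-0.2,0.7]])

```text
clock: 14.4
position: [563.1, -188.8, 104.7]
ee_rot: [[0.992, -0.0, 0.126], [-0.126, -0.003, 0.992], [-0.0, -1.0, -0.003]]
wrist_force: [0.3, 0.5, -0.5]
gripper_width: 72.7
```

```bash
python3 look.py t2; python3 -c "
from h import *
st()
from nutfit import fit
fit('t2_side.npy',-7)
from hole import *
table('t2_side.npy',-7)
A=np.load('t2_side.npy').mean(2).round().astype(int);print(A[243:264,297:324])"
```

```text
15.2 [ 564.4 -183.1  104.7] az -6.9 Y [-0. -0. -1.] F [ 0.2 -1.  -0.1] M [ 0.01 -0.   -0.03] w 72.5 j [ 0.51  0.58 -0.38  1.75  0.27  0.87 -0.1 ]
t2_side.npy [588.5  16.3  -7.3] -0.762
t2_side.npy -7
   z: 66 69 72 75 78 81 84
40   .   .  73  44  33  31  36
45   .   .   .  52  26  27  33
50   .   .   .   .  33  22  32
55   .   .   .   .  57  26  33
60   .   .   .   .   .  31  35
65   .   .   .   .   .   .  39
70   .   .   .   .   .   .  44
95   .   .   .   .   .   .  52
100   .   .   .   .  64  46  49
105  40  43  61  48  42  33  47
110  35  27  25  25  25  31  47
115  33  23  23  25  25  29  45
120  31  22  25  26  26  30  44
125  30  25  25  27  28  32  43
130  30  28  28  32  35  40  48
155   .   .   .   .   .   .  53
160   .   .   .   .   .   .  55
[[ 49  47  42  39  42  43  44  49  53  52  53  54  53  55  55  54  57  57
   56  56  59  73 101 118 120 113  99]
 [ 87  87  77  54  51  41  46  52  51  52  53  53  53  54  55  55  55  55
   57  56  54  69  98 108 109 107  96]
 [104 107 111 107  87  43  48  51  52  51  52  52  54  53  54  55  55  56
   57  62  68  54  64  71  76  79  81
[... 1336 characters left out ...]
  48  47  50  50  70]
 [ 34  36  53  84 103  90  37  37  38  43  44  46  46  82 120 117  96  51
   41  47  47  49  48  50  49  50  77]
 [ 35  35  38  58  74  59  37  38  39  41  44  46  46  86 121 108  95  53
   42  47  48  46  48  47  48  53  82]
 [ 36  35  36  39  42  42  37  37  39  43  45  46  46  77 108 106  93  52
   44  45  45  46  48  48  49  60  90]
 [ 35  35  36  35  38  37  37  36  40  45  45  43  45  75 107 105  99  80
   60  45  44  45  45  48  47  75 109]
 [ 35  37  33  36  36  37  36  36  41  44  44  43  45  60  80  70  58  55
   48  40  46  45  45  46  51  83 112]
 [ 34  36  35  36  34  37  36  38  38  43  44  44  40  47  48  48  44  46
   43  41  46  47  45  47  59  93 112]]
```

```bash
cat > pinfit.py <<'E'
from h import *
from scipy.optimize import minimize
def pinpts(x,y,th,z=20):
    c,s=np.cos(th),np.sin(th);L=lambda P:np.c_[x+c*P[:,0]-s*P[:,1],y+s*P[:,0]+c*P[:,1],P[:,2]+z]
    H=np.array([[a,b,d] for a in(-15,15) for b in(-8,8) for d in(-20,20)],float)
    t=np.linspace(0,2*np.pi,12);S=np.vstack([np.c_[0*t+a,3.2*np.cos(t),3.2*np.sin(t)] for a in(15,75)])
    return L(H),L(S)
def near(c,uv,tries=4):
    for _ in range(tries):
        imaging.read_camera(c)
        for r in regions_of("pin_handle",c):
            if np.hypot(*(np.array(r["bbox"][:2])-uv))<15 and r["bbox"][2]*r["bbox"][3]>450:
                print(c,round(r["confidence"],2),r["bbox"],r["mask"].sum());return r["mask"]
def fitpin(M,q0,z=20):
    def cost(q,cs):
        return sum(((hullmask(c,h)|hullmask(c,s))^M[c]).sum()/M[c].sum() for c in cs for h,s in[pinpts(q[0],q[1],q[2]/20,z)])
    for cs in(list(M),*[[c] for c in M]):
        b=None
        for d in(-3,0,3):
            q=np.array([q0[0],q0[1],20*q0[2]+d]);r=minimize(cost,q,args=(cs,),method="Nelder-Mead",options=dict(initial_simplex=[q,q+[6,0,0],q+[0,6,0],q+[0,0,2]]))
            if b is None or r.fun<b.fun:b=r
        print(cs,np.round(b.x[:2],1),"deg",round(np.degrees(b.x[2]/20),1),round(b.fun,3))
if __name__=="__main__":
    M={c:near(c,uv) for c,uv in(("top",(153,307)),("side",(337,415)))}
    M={c:m for c,m in M.items() if m is not None}
    fitpin(M,[523,314,np.radians(188)])
E
python3 pinfit.py
```

```text
top 0.54 [153.4, 302.9, 17.7, 42.2] 328
side 0.56 [338.4, 416.9, 57.8, 21.2] 513
['top', 'side'] [524. 319.] deg 191.3 0.357
['top'] [523.7 318.9] deg 192.8 0.207
['side'] [524.7 318.6] deg 190.5 0.113
```

```bash
python3 -c "
from h import *
plan([524.2,318.8,105],-78.6,8,0)"
```

```text
[[0.0, 0.156, -0.0, -0.0125, -0.0, 0.0617, 0], [0.0, 0.313, -0.0, -0.025, -0.0001, 0.1234, 0], [0.0, 0.469, -0.0, -0.0375, -0.0001, 0.1851, 0], [0.0, 0.626, -0.0, -0.05, -0.0002, 0.2468, 0], [0.0, 0.782, -0.0, -0.0625, -0.0002, 0.3085, 0], [0.0, 0.939, -0.0, -0.075, -0.0002, 0.3702, 0], [0.0, 1.095, -0.0, -0.0875, -0.0003, 0.4319, 0], [0.0, 1.252, -0.0, -0.1, -0.0003, 0.4936, 0]]
```

>>> jog_arm(deltas=[[0,0.156,0,-0.0125,0,0.06,0],[0,0.313,0,-0.025,0,0.12,0],[0,0.469,0,-0.0375,0,0.18,0],[0,0.626,0,-0.05,0,0.24,0],[0,0.782,0,-0.0625,0,0.3,0],[0,0.939,0,-0.075,0,0.36,0],[0,1.095,0,-0.0875,0,0.42,0],[0,1.252,0,-0.1,0,0.478,0]], newtons=40)

```text
clock: 16.4
position: [522.0, 305.5, 104.8]
ee_rot: [[0.193, 0.0, 0.981], [-0.981, 0.0, 0.193], [-0.0, -1.0, 0.0]]
wrist_force: [1.6, 0.1, 0.4]
gripper_width: 42.5
```

```bash
python3 -c "
from h import *
st()
plan([524.2,318.8,-28],-78.6,4,0)"
```

```text
16.4 [522.  305.5 104.8] az -78.9 Y [ 0.  0. -1.] F [1.6 0.1 0.4] M [ 0.02 -0.05  0.01] w 42.5 j [-0.5   0.57 -0.14  1.73  0.1   0.85 -2.06]
[[-0.0, -0.001, -0.0, -0.0032, 0.0332, 0.0012, 0], [-0.0, -0.003, -0.0, -0.0063, 0.0664, 0.0023, 0], [-0.0, -0.004, -0.0, -0.0095, 0.0996, 0.0035, 0], [-0.0, -0.005, -0.0, -0.0126, 0.1328, 0.0046, 0]]
```

>>> jog_arm(deltas=[[0,0,0,-0.0132,0.03,0.0042,0],[0,0,0,-0.0132,0.07,0.0042,0],[0,0,0,-0.0132,0.105,0.0042,0],[0,0,0,-0.0132,0.122,0.0042,0],[0,0,0,-0.0132,0.132,0.0042,0],[0,0,0,-0.0132,0.132,0.0042,0]])

```text
clock: 17.15
position: [524.1, 317.3, -27.1]
ee_rot: [[0.197, 0.0, 0.98], [-0.98, 0.0, 0.197], [-0.0, -1.0, 0.0]]
wrist_force: [-0.3, -1.0, 0.5]
gripper_width: 42.7
```

```bash
python3 -c "
from h import *
st()
a=imaging.read_camera('side')[360:460,270:390];b=imaging.read_camera('top')[230:330,100:220]
k=np.hstack([a,b]);cv2.imwrite('pics/p1.png',cv2.convertScaleAbs(cv2.resize(k,None,fx=3.3,fy=3.3,interpolation=cv2.INTER_CUBIC),alpha=1.6)[:,:,::-1])"
```

```text
17.15 [524.1 317.3 -27.1] az -78.6 Y [ 0.  0. -1.] F [-0.3 -1.   0.5] M [ 0.   -0.   -0.05] w 42.7 j [-0.54  0.78 -0.11  1.74  0.14  0.63 -2.1 ]
```

View pics/p1.png

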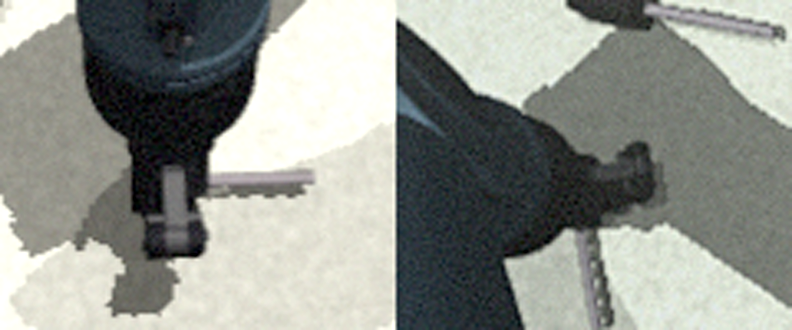

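>>> jog_arm(deltas=[[0,0,0,0,0,0,-0.3],[0,0,0,0,0,0,-0.6],[0,0,0,0,0,0,-0.8],[0,0,0,0,0,0,-0.8]], newtons=40)

```text
clock: 17.75
position: [524.3, 317.4, -26.6]
ee_rot: [[0.197, 0.001, 0.98], [-0.98, 0.001, 0.197], [-0.0, -1.0, 0.001]]
wrist_force: [-1.2, -0.6, 5.7]
gripper_width: 15.5
```

```bash
python3 -c "
from h import *
st()
plan([536,140,70],23,8,-.8)"
```

```text
17.75 [524.3 317.4 -26.6] az -78.6 Y [ 0.001  0.001 -1.   ] F [-1.2 -0.6  5.7] M [-0.15  0.15  0.06] w 15.5 j [-0.54  0.78 -0.11  1.74  0.14  0.63 -2.1 ]
[[-0.0, -0.222, 0.0, 0.022, -0.0121, -0.0029, -0.8], [-0.0, -0.443, 0.0, 0.0441, -0.0242, -0.0059, -0.8], [-0.0, -0.665, 0.0, 0.0661, -0.0363, -0.0088, -0.8], [-0.0, -0.887, 0.0, 0.0881, -0.0483, -0.0117, -0.8], [-0.001, -1.108, 0.0, 0.1101, -0.0604, -0.0147, -0.8], [-0.001, -1.33, 0.0, 0.1322, -0.0725, -0.0176, -0.8], [-0.001, -1.552, 0.001, 0.1542, -0.0846, -0.0206, -0.8], [-0.001, -1.773, 0.001, 0.1762, -0.0967, -0.0235, -0.8]]
```

>>> jog_arm(deltas=[[0,0,0,0,-0.03,0,-0.8],[0,-0.15,0,0.01,-0.06,0,-0.8],[0,-0.3,0,0.035,-0.062,-0.002,-0.8],[0,-0.45,0,0.06,-0.062,-0.004,-0.8],[0,-0.6,0,0.085,-0.062,-0.007,-0.8],[0,-0.75,0,0.11,-0.062,-0.01,-0.8],[0,-0.9,0,0.135,-0.062,-0.013,-0.8]])

```text
clock: 18.62
position: [537.5, 181.2, 34.5]
ee_rot: [[0.893, -0.0, 0.45], [-0.45, -0.0, 0.893], [-0.0, -1.0, -0.0]]
wrist_force: [-0.3, -1.0, -1.6]
gripper_width: 15.7
```

```bash
python3 -c "
from h import *
st()
plan([545.6,116.8,34],23.1,6,-.8)"
```

```text
18.62 [537.5 181.2  34.5] az -26.8 Y [-0. -0. -1.] F [-0.3 -1.  -1.6] M [-0.01 -0.04 -0.04] w 15.7 j [-0.13  0.65 -0.36  1.85  0.34  0.71 -1.15]
[[0.0, -0.145, -0.0, 0.006, 0.0001, -0.009, -0.8], [0.0, -0.29, -0.0, 0.0121, 0.0002, -0.018, -0.8], [0.0, -0.435, -0.0, 0.0181, 0.0002, -0.027, -0.8], [0.0, -0.58, -0.0, 0.0241, 0.0003, -0.0359, -0.8], [0.0, -0.725, -0.0, 0.0302, 0.0004, -0.0449, -0.8], [0.0, -0.87, -0.0, 0.0362, 0.0005, -0.0539, -0.8]]
```

>>> jog_arm(deltas=[[0,-0.145,0,0.002,0,-0.003,-0.8],[0,-0.29,0,0.006,0,-0.01,-0.8],[0,-0.435,0,0.012,0,-0.018,-0.8],[0,-0.58,0,0.02,0,-0.03,-0.8],[0,-0.725,0,0.028,0,-0.042,-0.8],[0,-0.87,0,0.0362,0,-0.054,-0.8],[0,-0.87,0,0.0362,0,-0.054,-0.8]])

```text
clock: 19.5
position: [545.3, 116.0, 34.2]
ee_rot: [[0.923, -0.001, -0.384], [0.384, -0.001, 0.923], [-0.001, -1.0, -0.0]]
wrist_force: [-0.1, 0.5, -0.7]
gripper_width: 15.7
```

```bash
python3 - <<'E'
from h import *
st()
s=sensors.sense();p=np.array(s["position"]);a=np.array(s["ee_rot"])[:,0];th=np.arctan2(a[1],a[0])-np.pi/2
out=[]
for c in("side","top"):
    A=avg(c,4);x,y=(285,205) if c=="side" else (235,220);w,h,S=80,90,5
    k=cv2.resize(A[y:y+h,x:x+w],None,fx=S,fy=S,interpolation=cv2.INTER_CUBIC);k=np.clip(k*1.8,0,255).astype(np.uint8)[:,:,::-1].copy()
    def dr(P,col):
        q=np.round((pj(c,P)-[x,y]+.5)*S).astype(np.int32);cv2.polylines(k,[q],False,col,1)
    d=np.array([np.cos(th),np.sin(th),0]);n=np.array([-d[1],d[0],0]);H=np.r_[p[:2],p[2]+46.8]
    for sg in(-3.2,3.2): dr(np.array([H+d*15+n*sg,H+d*75+n*sg]),(0,0,255))
    C=np.array([588.8,15.6,0]);e=-np.array([np.cos(np.radians(293.1)),np.sin(np.radians(293.1)),0]);
    for sg in(-5,5): m=np.array([-e[1],e[0],0])*sg;dr(np.array([C+e*14.5+m+[0,0,85],C+e*25+m+[0,0,85],C+e*25+m+[0,0,62]]),(0,255,0))
    out.append(k)
cv2.imwrite("pics/i1.png",np.hstack(out))
E
```

```text
19.5 [545.3 116.   34.2] az 22.6 Y [-0.001 -0.001 -1.   ] F [-0.1  0.5 -0.7] M [ 0.05 -0.04  0.04] w 15.7 j [ 0.14  0.68 -0.57  1.86  0.52  0.75 -0.33]
```

View pics/i1.png

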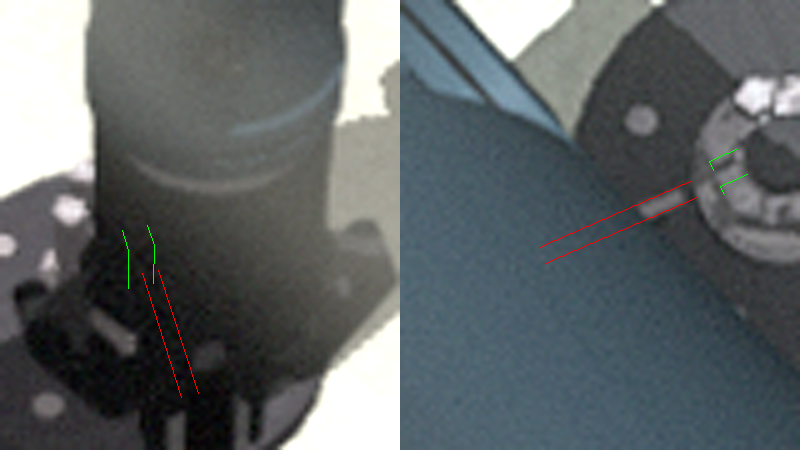

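```bash
python3 - <<'E'
from h import *
from nutfit import fit
fit("t2_top.npy",-7,"top")
s=sensors.sense();p=np.array(s["position"]);th=np.radians(22.6-90)
A=avg("top",6).mean(2).astype(np.float32)
d=np.array([np.cos(th),np.sin(th),0]);n=np.array([-d[1],d[0],0]);H=np.r_[p[:2],p[2]+46.8]
o=np.arange(-10,10.1,1)
for r in(54,58,62,66,70,73,76,79):
    u=pj("top",np.array([H+d*r+n*k for k in o])).astype(np.float32)
    v=cv2.remap(A,u[:,:1],u[:,1:],1).ravel();print(r,v.round().astype(int))
print("offset",o.astype(int),n)
E
```

```text
t2_top.npy [589.6  15.9  -7.7] -0.392
54 [34 34 34 35 35 33 32 32 32 31 31 30 29 31 32 31 31 33 33 31 30]
58 [30 32 33 31 30 34 38 48 54 55 56 48 40 35 32 32 31 32 33 34 35]
62 [30 28 26 27 30 40 50 58 63 60 55 45 36 32 31 32 33 33 33 33 32]
66 [32 31 30 31 34 41 50 57 62 60 54 45 37 33 32 32 34 35 34 34 34]
70 [33 32 31 32 36 42 52 60 63 63 56 46 37 32 32 32 33 34 33 33 33]
73 [31 32 32 32 33 35 41 46 49 48 45 40 37 32 32 34 33 33 34 34 34]
76 [33 34 32 32 34 33 28 25 28 31 32 33 33 32 32 33 34 33 32 33 34]
79 [65 64 64 66 66 66 65 63 59 54 47 44 44 43 39 35 33 32 31 31 34]
offset [-10  -9  -8  -7  -6  -5  -4  -3  -2  -1   0   1   2   3   4   5   6   7
   8   9  10] [0.92321022 0.38429532 0.        ]
```

>>> jog_arm(deltas=[[0,0,0,0.0038,0,0,-0.8],[0,0,0,0.0038,0,0,-0.8],[0,-0.004,0,0.0038,0,-0.004,-0.8],[0,-0.004,0,0.0038,0,-0.006,-0.8]])

```text
clock: 20.7
position: [551.4, 113.0, 34.6]
ee_rot: [[0.92, -0.0, -0.391], [0.391, -0.0, 0.92], [-0.0, -1.0, -0.0]]
wrist_force: [-0.2, 0.9, -0.9]
gripper_width: 15.3
```

```bash
cat > shank.py <<'E'
from h import *
from scipy.ndimage import center_of_mass
def shank(n0=6):
    st();s=sensors.sense();p=np.array(s["position"]);X=np.array(s["ee_rot"])[:,0];th=np.arctan2(X[1],X[0])-np.pi/2
    A=avg("top",n0).mean(2).astype(np.float32)
    d=np.array([np.cos(th),np.sin(th),0]);n=np.array([-d[1],d[0],0]);H=np.r_[p[:2],p[2]+46.8];o=np.arange(-10,10.1,1)
    for r in range(56,82,3):
        u=pj("top",np.array([H+d*r+n*k for k in o])).astype(np.float32)
        v=cv2.remap(A,u[:,:1],u[:,1:],1).ravel();w=np.clip(v-np.median(v)-6,0,None);print(r,v.round().astype(int),round((w*o).sum()/max(w.sum(),1),1))
    for C in((589.6,15.9),(588.5,16.3),(588.8,15.4)):
        C=np.r_[C,0];q=C-H;print("C lateral",round(q@n,2),"ahead",round(q@d,2))
shank()
E
python3 shank.py
```

```text
20.7 [551.4 113.   34.6] az 23.0 Y [-0. -0. -1.] F [-0.2  0.9 -0.9] M [-0.05 -0.   -0.  ] w 15.3 j [ 0.14  0.69 -0.57  1.85  0.52  0.76 -0.31]
56 [35 35 36 36 36 33 31 31 30 31 32 32 32 32 32 33 33 34 34 32 30] 0.0
59 [33 33 34 33 30 31 34 37 42 44 43 39 35 34 33 33 34 35 34 34 33] -0.9
62 [31 28 26 25 33 41 52 61 62 64 57 48 40 34 33 33 33 34 34 35 35] -1.7
65 [32 32 31 30 33 44 53 60 65 62 56 46 37 34 33 34 34 34 35 34 33] -1.9
68 [28 26 26 28 31 41 52 59 63 59 52 43 35 32 32 33 32 33 33 33 33] -1.9
71 [61 58 57 57 53 52 53 58 60 59 52 44 35 27 29 32 33 34 34 34 35] -6.0
74 [70 72 74 71 65 57 50 49 49 48 45 42 39 37 36 37 37 36 36 34 33] -7.9
77 [55 54 52 54 54 53 49 47 48 48 49 49 48 47 47 46 46 47 46 43 40] -7.8
80 [59 60 61 60 61 62 57 52 46 44 52 57 57 57 57 58 59 59 57 54 53] 0.0
C lateral -2.78 ahead 104.36
C lateral -3.64 ahead 103.57
C lateral -3.71 ahead 104.51
```

>>> jog_arm(deltas=[[0,0,0,-0.001,0,0,-0.8],[0,0,0,-0.001,0,-0.004,-0.8],[0,0,0,-0.001,0,-0.008,-0.8],[0,0,0,-0.001,0,-0.011,-0.8],[0,0,0,-0.001,0,-0.011,-0.8]])

```text
clock: 21.62
position: [554.5, 101.9, 34.4]
ee_rot: [[0.921, -0.001, -0.39], [0.39, -0.001, 0.921], [-0.001, -1.0, -0.001]]
wrist_force: [-1.4, -0.9, 0.3]
gripper_width: 15.1
```

```bash
python3 shank.py
```

```text
21.62 [554.5 101.9  34.4] az 23.0 Y [-0.001 -0.001 -1.   ] F [-1.4 -0.9  0.3] M [-0.28  0.23 -0.14] w 15.1 j [ 0.16  0.69 -0.57  1.85  0.52  0.76 -0.29]
56 [41 39 37 37 37 36 36 37 38 38 37 37 38 37 36 36 35 35 35 35 35] 0.0
59 [36 36 36 36 37 36 36 36 35 33 33 32 32 31 31 32 33 34 33 33 32] 0.0
62 [32 33 33 32 32 31 31 34 37 38 38 39 39 38 37 35 34 33 32 32 33] 0.3
65 [32 36 37 37 37 43 49 55 62 59 56 51 48 48 46 45 45 44 42 42 41] -1.5
68 [54 53 50 49 48 49 55 60 61 59 54 50 52 52 52 52 54 54 55 55 53] -2.3
71 [69 68 67 65 61 57 56 59 59 56 54 55 60 66 70 72 73 73 73 73 70] 7.4
74 [69 68 68 68 69 70 69 65 60 50 41 47 59 66 72 73 75 74 72 71 71] 0.0
77 [69 66 65 64 65 67 69 69 64 59 60 58 57 58 63 67 70 71 69 67 66] 0.0
80 [41 39 37 36 35 35 35 39 43 50 55 57 55 51 49 51 57 65 68 69 69] 8.4
C lateral -1.26 ahead 92.91
C lateral -2.12 ahead 92.12
C lateral -2.19 ahead 93.06
```

>>> jog_arm(deltas=[[0,0,0,-0.001,0,0,-0.8],[0,0,0,-0.001,0,0,-0.8]])

```text
clock: 22.18
position: [553.9, 103.1, 34.8]
ee_rot: [[0.92, 0.001, -0.392], [0.392, 0.0, 0.92], [0.001, -1.0, 0.0]]
wrist_force: [0.1, -1.2, -0.8]
gripper_width: 15.8
```

```bash
python3 -c "
from h import *
st()"
```

```text
22.18 [553.9 103.1  34.8] az 23.1 Y [ 0.001  0.    -1.   ] F [ 0.1 -1.2 -0.8] M [-0.1   0.15 -0.1 ] w 15.8 j [ 0.16  0.69 -0.57  1.85  0.52  0.76 -0.29]
```

>>> jog_arm(deltas=[[0,0,0,0,0,-0.002,-0.8],[0,0,0,0,0,-0.004,-0.8],[0,0,0,0,0,-0.004,-0.8]])

```text
clock: 22.55
position: [555.6, 98.8, 34.7]
ee_rot: [[0.92, 0.0, -0.391], [0.391, -0.0, 0.92], [0.0, -1.0, -0.0]]
wrist_force: [0.2, -0.1, -0.6]
gripper_width: 15.5
```

```bash
python3 -c "
from h import *
st()"
```

```text
22.55 [555.6  98.8  34.7] az 23.0 Y [ 0. -0. -1.] F [ 0.2 -0.1 -0.6] M [-0.04  0.01 -0.09] w 15.5 j [ 0.17  0.69 -0.57  1.85  0.52  0.76 -0.29]
```

>>> jog_arm(deltas=[[0,0,0,0,0,-0.001,-0.8],[0,0,0,0,0,-0.002,-0.8],[0,0,0,0,0,-0.003,-0.8],[0,0,0,0,0,-0.003,-0.8]])

```text
clock: 23.05
position: [556.7, 96.2, 34.7]
ee_rot: [[0.92, 0.0, -0.391], [0.391, -0.0, 0.92], [0.0, -1.0, -0.0]]
wrist_force: [0.5, 0.5, 0.2]
gripper_width: 15.5
```

```bash
cat > s2.py <<'E'
from h import *
st();s=sensors.sense();p=np.array(s["position"]);f=np.array(s["wrist_force"]);X=np.array(s["ee_rot"])[:,0];d=np.array([X[1],-X[0],0]);q=np.array([588.8,15.5,0])-p
print("ahead",round(q@d,1),"lat",round(q@X,1),"push",round(-f@d,1),"latF",round(f@X,1),"hz",round(p[2]+46.8,1))
E
python3 s2.py
```

```text
23.05 [556.7  96.2  34.7] az 23.0 Y [ 0. -0. -1.] F [0.5 0.5 0.2] M [0.05 0.02 0.02] w 15.5 j [ 0.17  0.69 -0.57  1.84  0.52  0.76 -0.28]
ahead 86.8 lat -2.0 push 0.3 latF 0.7 hz 81.5
```

Not touching yet; advance 3 mm more.

>>> jog_arm(deltas=[[0,0,0,0,0,-0.001,-0.8],[0,0,0,0,0,-0.002,-0.8],[0,0,0,0,0,-0.003,-0.8],[0,0,0,0,0,-0.003,-0.8]])

```text
clock: 23.55
position: [557.1, 95.1, 34.8]
ee_rot: [[0.92, -0.001, -0.392], [0.392, 0.002, 0.92], [0.0, -1.0, 0.002]]
wrist_force: [-2.3, 4.1, 1.0]
gripper_width: 15.2
```

```bash
python3 s2.py
```

```text
23.55 [557.1  95.1  34.8] az 23.1 Y [-0.001  0.002 -1.   ] F [-2.3  4.1  1. ] M [0.86 0.5  0.01] w 15.2 j [ 0.18  0.69 -0.58  1.84  0.52  0.76 -0.28]
ahead 85.7 lat -2.0 push 4.7 latF -0.6 hz 81.6
```

>>> jog_arm(deltas=[[0,0,0,0,0.001,0,-0.8],[0,0,0,0,0.002,0,-0.8],[0,0,0,0,0.003,0,-0.8],[0,0,0,0,0.004,0,-0.8]])

```text
clock: 24.05
position: [557.2, 95.2, 31.0]
ee_rot: [[0.92, -0.0, -0.392], [0.392, 0.002, 0.92], [0.0, -1.0, 0.002]]
wrist_force: [-2.5, 4.3, 2.5]
gripper_width: 15.1
```

```bash
python3 s2.py
```

```text
24.05 [557.2  95.2  31. ] az 23.1 Y [-0.     0.002 -1.   ] F [-2.5  4.3  2.5] M [ 0.8   0.58 -0.07] w 15.1 j [ 0.18  0.7  -0.57  1.84  0.53  0.76 -0.28]
ahead 85.7 lat -2.2 push 4.9 latF -0.6 hz 77.8
```

>>> jog_arm(deltas=[[0,0,0,0,0.001,0,-0.8],[0,0,0,0,0.002,0,-0.8],[0,0,0,0,0.003,0,-0.8],[0,0,0,0,0.004,0,-0.8]])

```text
clock: 24.55
position: [557.2, 95.1, 27.0]
ee_rot: [[0.92, -0.0, -0.392], [0.392, 0.002, 0.92], [0.0, -1.0, 0.002]]
wrist_force: [-3.1, 3.6, 2.9]
gripper_width: 15.4
```

```bash
python3 s2.py
```

```text
24.55 [557.2  95.1  27. ] az 23.1 Y [-0.     0.002 -1.   ] F [-3.1  3.6  2.9] M [ 0.72  0.55 -0.04] w 15.4 j [ 0.17  0.7  -0.57  1.85  0.53  0.75 -0.28]
ahead 85.6 lat -2.2 push 4.5 latF -1.5 hz 73.8
```

>>> jog_arm(deltas=[[0,0,0,0,0.001,0,-0.8],[0,0,0,0,0.002,0,-0.8],[0,0,0,0,0.003,0,-0.8],[0,0,0,0,0.004,0,-0.8]])

```text
clock: 25.05
position: [558.0, 92.9, 22.6]
ee_rot: [[0.92, 0.0, -0.391], [0.391, -0.001, 0.92], [0.0, -1.0, -0.001]]
wrist_force: [-0.9, 0.9, 0.5]
gripper_width: 15.4
```

```bash
python3 s2.py
```

```text
25.05 [558.   92.9  22.6] az 23.0 Y [ 0.    -0.001 -1.   ] F [-0.9  0.9  0.5] M [0.2  0.04 0.01] w 15.4 j [ 0.17  0.71 -0.56  1.85  0.54  0.74 -0.29]
ahead 83.3 lat -1.9 push 1.2 latF -0.5 hz 69.4
```

>>> jog_arm(deltas=[[0,0,0,0,0.001,0,-0.8],[0,0,0,0,0.002,0,-0.8],[0,0,0,0,0.003,0,-0.8],[0,0,0,0,0.004,0,-0.8]])

```text
clock: 25.55
position: [558.0, 93.3, 19.1]
ee_rot: [[0.92, 0.001, -0.391], [0.391, -0.0, 0.92], [0.0, -1.0, -0.001]]
wrist_force: [-2.2, 0.9, 4.2]
gripper_width: 15.5
```

```bash
python3 s2.py
```

```text
25.55 [558.   93.3  19.1] az 23.0 Y [ 0.001 -0.    -1.   ] F [-2.2  0.9  4.2] M [-0.24  0.15 -0.1 ] w 15.5 j [ 0.17  0.71 -0.56  1.85  0.54  0.74 -0.29]
ahead 83.7 lat -2.1 push 1.7 latF -1.7 hz 65.9
```

>>> jog_arm(deltas=[[0,0,0,-0.0004,-0.001,0,-0.8],[0,0,0,-0.0004,-0.001,-0.002,-0.8],[0,0,0,-0.0004,-0.001,-0.004,-0.8],[0,0,0,-0.0004,-0.001,-0.004,-0.8]])

```text
clock: 26.05
position: [558.7, 89.3, 19.7]
ee_rot: [[0.92, -0.0, -0.391], [0.391, -0.0, 0.92], [-0.001, -1.0, -0.0]]
wrist_force: [-2.8, 2.2, 3.5]
gripper_width: 15.3
```

```bash
python3 s2.py
```

```text
26.05 [558.7  89.3  19.7] az 23.0 Y [-0. -0. -1.] F [-2.8  2.2  3.5] M [ 0.05  0.39 -0.14] w 15.3 j [ 0.18  0.71 -0.56  1.85  0.54  0.74 -0.28]
ahead 79.7 lat -1.1 push 3.1 latF -1.7 hz 66.5
```

>>> jog_arm(deltas=[[0,0,0,-0.0006,-0.0008,0,-0.8],[0,0,0,-0.0006,-0.0008,0,-0.8]])

```text
clock: 26.3
position: [558.4, 88.7, 20.2]
ee_rot: [[0.92, -0.0, -0.391], [0.391, -0.001, 0.92], [-0.0, -1.0, -0.001]]
wrist_force: [-0.5, 0.3, -1.3]
gripper_width: 15.5
```

```bash
python3 s2.py
```

```text
26.3 [558.4  88.7  20.2] az 23.0 Y [-0.    -0.001 -1.   ] F [-0.5  0.3 -1.3] M [-0.01 -0.02 -0.  ] w 15.5 j [ 0.18  0.71 -0.56  1.85  0.54  0.74 -0.28]
ahead 79.2 lat -0.6 push 0.5 latF -0.4 hz 67.0
```

>>> jog_arm(deltas=[[0,0,0,0,0,-0.002,-0.8],[0,0,0,0,0,-0.004,-0.8],[0,0,0,0,0,-0.006,-0.8],[0,0,0,0,0,-0.006,-0.8]])

```text
clock: 26.8
position: [560.7, 83.6, 20.4]
ee_rot: [[0.92, -0.0, -0.391], [0.391, -0.0, 0.92], [-0.0, -1.0, -0.0]]
wrist_force: [-0.4, 0.0, -0.8]
gripper_width: 15.3
```

```bash
python3 s2.py
```

```text
26.8 [560.7  83.6  20.4] az 23.0 Y [-0. -0. -1.] F [-0.4  0.  -0.8] M [ 0.04  0.02 -0.03] w 15.3 j [ 0.19  0.71 -0.56  1.84  0.54  0.74 -0.27]
ahead 73.6 lat -0.8 push 0.2 latF -0.4 hz 67.2
```

>>> jog_arm(deltas=[[0,0,0,0,0,-0.003,-0.8],[0,0,0,0,0,-0.006,-0.8],[0,0,0,0,0,-0.009,-0.8],[0,0,0,0,0,-0.01,-0.8],[0,0,0,0,0,-0.01,-0.8]])

```text
clock: 27.42
position: [564.6, 74.6, 20.5]
ee_rot: [[0.92, -0.0, -0.391], [0.391, -0.0, 0.92], [-0.0, -1.0, 0.0]]
wrist_force: [0.3, -0.4, -0.9]
gripper_width: 15.4
```

```bash
python3 s2.py
```

```text
27.43 [564.6  74.6  20.5] az 23.0 Y [-0. -0. -1.] F [ 0.3 -0.4 -0.9] M [ 0.01 -0.02 -0.02] w 15.4 j [ 0.2   0.72 -0.56  1.84  0.54  0.74 -0.25]
ahead 63.9 lat -0.8 push -0.5 latF 0.1 hz 67.3
```

>>> jog_arm(deltas=[[0,0,0,0,0,-0.003,-0.8],[0,0,0,0,0,-0.006,-0.8],[0,0,0,0,0,-0.009,-0.8],[0,0,0,0,0,-0.01,-0.8],[0,0,0,0,0,-0.01,-0.8]])

```text
clock: 28.05
position: [568.6, 65.3, 20.5]
ee_rot: [[0.92, 0.0, -0.391], [0.391, -0.0, 0.92], [0.0, -1.0, -0.0]]
wrist_force: [0.6, -0.7, 0.0]
gripper_width: 15.2
```

```bash
python3 s2.py
```

```text
28.05 [568.6  65.3  20.5] az 23.0 Y [ 0. -0. -1.] F [ 0.6 -0.7  0. ] M [-0.16 -0.05  0.03] w 15.2 j [ 0.22  0.72 -0.56  1.83  0.54  0.75 -0.23]
ahead 53.7 lat -0.9 push -0.9 latF 0.3 hz 67.3
```

>>> jog_arm(deltas=[[0,0,0,0,0,-0.003,-0.8],[0,0,0,0,0,-0.006,-0.8],[0,0,0,0,0,-0.009,-0.8],[0,0,0,0,0,-0.01,-0.8],[0,0,0,0,0,-0.01,-0.8]])

```text
clock: 28.68
position: [572.5, 56.3, 20.6]
ee_rot: [[0.92, 0.0, -0.391], [0.391, -0.0, 0.92], [0.0, -1.0, -0.0]]
wrist_force: [-0.6, 1.3, 1.7]
gripper_width: 15.1
```

```bash
python3 s2.py
```

```text
28.68 [572.5  56.3  20.6] az 23.0 Y [ 0. -0. -1.] F [-0.6  1.3  1.7] M [0.1  0.2  0.03] w 15.1 j [ 0.23  0.72 -0.56  1.82  0.54  0.75 -0.21]
ahead 43.9 lat -1.0 push 1.4 latF -0.1 hz 67.4
```

Expected home near 39. Advance in small steps until firm contact.

>>> jog_arm(deltas=[[0,0,0,0,0,-0.0015,-0.8],[0,0,0,0,0,-0.003,-0.8],[0,0,0,0,0,-0.0045,-0.8],[0,0,0,0,0,-0.0045,-0.8]])

```text
clock: 29.18
position: [574.2, 52.2, 20.6]
ee_rot: [[0.92, 0.0, -0.391], [0.391, 0.0, 0.92], [0.0, -1.0, 0.0]]
wrist_force: [-2.7, 2.2, 4.6]
gripper_width: 15.3
```

```bash
python3 s2.py
```

```text
29.18 [574.2  52.2  20.6] az 23.0 Y [ 0.  0. -1.] F [-2.7  2.2  4.6] M [ 0.39  0.37 -0.02] w 15.3 j [ 0.24  0.73 -0.56  1.82  0.54  0.75 -0.21]
ahead 39.5 lat -1.0 push 3.1 latF -1.6 hz 67.4
```

>>> jog_arm(deltas=[[0,0,0,0,0,-0.001,-0.8],[0,0,0,0,0,-0.002,-0.8],[0,0,0,0,0,-0.002,-0.8]])

```text
clock: 29.55
position: [574.9, 50.6, 20.6]
ee_rot: [[0.92, 0.0, -0.391], [0.391, 0.0, 0.92], [0.0, -1.0, 0.0]]
wrist_force: [-1.8, 2.9, 6.2]
gripper_width: 15.6
```

```bash
python3 s2.py
```

```text
29.55 [574.9  50.6  20.6] az 23.0 Y [ 0.  0. -1.] F [-1.8  2.9  6.2] M [ 0.5   0.49 -0.05] w 15.6 j [ 0.24  0.73 -0.56  1.82  0.54  0.76 -0.2 ]
ahead 37.7 lat -1.0 push 3.4 latF -0.5 hz 67.4
```

>>> jog_arm(deltas=[[0,0,0,-0.0002,-0.0006,0,-0.8],[0,0,0,-0.0002,-0.0006,-0.001,-0.8],[0,0,0,-0.0002,-0.0006,-0.002,-0.8],[0,0,0,-0.0002,-0.0006,-0.002,-0.8]])

```text
clock: 30.05
position: [574.8, 50.4, 20.9]
ee_rot: [[0.92, -0.001, -0.392], [0.392, 0.002, 0.92], [0.0, -1.0, 0.003]]
wrist_force: [-3.0, 6.6, 1.7]
gripper_width: 15.4
```

```bash
python3 s2.py
```

```text
30.05 [574.8  50.4  20.9] az 23.1 Y [-0.001  0.002 -1.   ] F [-3.   6.6  1.7] M [ 1.43  0.59 -0.04] w 15.4 j [ 0.25  0.73 -0.56  1.82  0.54  0.76 -0.2 ]
ahead 37.6 lat -0.8 push 7.3 latF -0.1 hz 67.7
```

>>> jog_arm(deltas=[[0,0,0,0,0,-0.001,-0.8],[0,0,0,0,0,-0.001,-0.8]])

```text
clock: 30.3
position: [574.8, 50.4, 20.9]
ee_rot: [[0.92, -0.001, -0.393], [0.393, 0.003, 0.92], [0.0, -1.0, 0.004]]
wrist_force: [-3.6, 8.6, 2.9]
gripper_width: 15.4
```

```bash
python3 s2.py
```

```text
30.3 [574.8  50.4  20.9] az 23.1 Y [-0.001  0.003 -1.   ] F [-3.6  8.6  2.9] M [1.8  0.79 0.  ] w 15.4 j [ 0.25  0.73 -0.56  1.81  0.54  0.76 -0.2 ]
ahead 37.6 lat -0.8 push 9.3 latF 0.1 hz 67.7
```

>>> jog_arm(deltas=[[0,0,0,0,0,0.001,-0.75],[0,0,0,0,0,0.001,-0.5],[0,0,0,0,0,0.001,-0.3],[0,0,0,0,0,0.001,-0.2],[0,0,0,0,0,0.001,-0.2]])

```text
clock: 30.92
position: [575.6, 47.6, 21.0]
ee_rot: [[0.921, -0.0, -0.391], [0.391, -0.001, 0.921], [-0.0, -1.0, -0.001]]
wrist_force: [0.1, 0.3, -0.1]
gripper_width: 34.4
```

```bash
python3 s2.py
```

```text
30.93 [575.6  47.6  21. ] az 23.0 Y [-0.    -0.001 -1.   ] F [ 0.1  0.3 -0.1] M [-0.06  0.   -0.06] w 34.4 j [ 0.25  0.73 -0.56  1.81  0.54  0.76 -0.2 ]
ahead 34.7 lat -0.4 push 0.3 latF 0.2 hz 67.8
```

>>> jog_arm(deltas=[[0,0,0,0,0,0.004,-0.1],[0,0,0,0,-0.03,0.004,-0.1],[0,0,0,0,-0.08,0.004,-0.1],[0,0,0,0,-0.12,0.004,-0.1],[0,0,0,0,-0.13,-0.05,-0.1],[0,0,0,0,-0.13,-0.11,-0.1],[0,0,0,0,-0.13,-0.17,-0.1],[0,0,0,0,-0.13,-0.23,-0.1]])

```text
clock: 31.92
position: [666.0, -164.9, 151.2]
ee_rot: [[0.92, 0.0, -0.391], [0.391, -0.0, 0.92], [0.0, -1.0, -0.0]]
wrist_force: [0.3, 0.3, -0.2]
gripper_width: 38.6
```

>>> jog_arm(deltas=[[0,0,0,0,0,-0.03,-0.1],[0,0,0,0,0,-0.03,-0.1]])

```text
clock: 32.17
position: [677.2, -194.4, 150.3]
ee_rot: [[0.922, -0.0, -0.387], [0.387, -0.001, 0.922], [-0.001, -1.0, -0.001]]
wrist_force: [0.1, 0.7, -0.4]
gripper_width: 38.5
```

```bash
python3 - <<'E'
from h import *
from nutfit import fit
st();out=[]
for c,x,y in(("side",270,215),("top",262,215)):
    A=avg(c,6);np.save(f"f_{c}.npy",A);w,h,S=66,80,6
    k=cv2.resize(A[y:y+h,x:x+w],None,fx=S,fy=S,interpolation=cv2.INTER_CUBIC);k=np.clip(k*1.9,0,255).astype(np.uint8)[:,:,::-1].copy()
    e=np.array([np.cos(np.radians(113)),np.sin(np.radians(113)),0]);n=np.array([-e[1],e[0],0]);C=np.array([588.8,15.7,0])
    for z in(87,):
        P=np.array([C+e*a+n*b+[0,0,z] for a,b in((25,-8),(55,-8),(55,8),(25,8),(25,-8))])
        cv2.polylines(k,[np.round((pj(c,P)-[x,y]+.5)*S).astype(np.int32)],False,(0,255,0),1)
    out.append(k)
cv2.imwrite("pics/fin.png",np.hstack(out));fit("f_side.npy",-7)
E
```

```text
32.17 [ 677.2 -194.4  150.3] az 22.8 Y [-0.    -0.001 -1.   ] F [ 0.1  0.7 -0.4] M [ 0.08 -0.03  0.02] w 38.5 j [ 0.57  0.75 -0.59  1.38  0.43  1.14  0.32]
f_side.npy [588.2  16.2  -7.5] -0.74
```

View pics/fin.png

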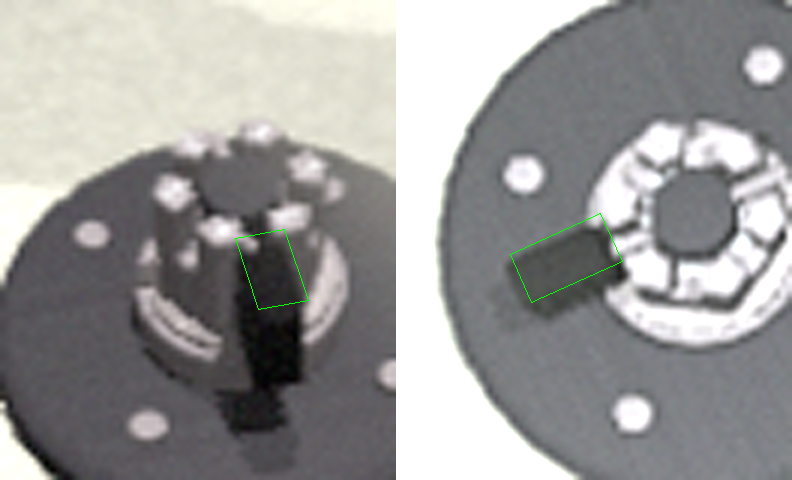

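```bash
python3 -c "
from h import *
st();print(workorder.job_done())"
```

```text
32.77 [ 677.2 -190.7  151.2] az 23.1 Y [ 0. -0. -1.] F [-0.   0.8 -0.2] M [-0.04 -0.01 -0.01] w 38.0 j [ 0.57  0.75 -0.59  1.39  0.43  1.14  0.32]
the job is handed in; nothing more can be done
None
```

The job is done and handed in at about 33 s. The nut went clockwise about 34.5° in two gripped turns (about 25.5°, then 9°), so its slot lines up with the cross hole. The smaller pin is through slot and hole with its handle against the nut, and it has been let go.

**Last checks**
- **Fit of the pin:** with about 5 N behind it, the shank tip dropped into the hole about 7 mm above the slot floor. It then slid in with at most about 3 N along the pin. It stopped firmly: 9 N of push gave no further movement.
- **After letting go:** the final pictures show the handle flush on the nut's flat and the shank showing at the far slot. The nut had not moved (fitted at -7.5°, against -7.3° before the pin went in). The gripper was clear, with only sensor noise on the wrist force. I kept clear of the crockery but did not check its positions again.

**What disagreed**
- **Height reading:** the fingertips stood about 38 mm higher than the reported TCP height. My first grip therefore closed on top of the nut and spindle, with 36 N upward on the wrist. I corrected for this offset afterwards.
- **Hole direction:** I could not see it through the slots. I inferred it from the base's bolt pattern, and the pin dropping in confirmed it.
- **Stop position:** the handle stopped about 1.4 mm farther in than I had predicted, which I put down to the measuring error of the in-hand pose.

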